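# Pack the snack tubs into the lunch box and latch it shut

### The job

Pack every snack tub standing on the worktop into the lunch box: turn them and fit them together so that all of them lie flat on its floor in one layer. Then shut the lid fully and swing both front latches down until they lie flat against the front over their catches. Do not knock over the jam jar, the salt pot or the tin standing around.

Things in the scene. Friction and masses are not known exactly. Their poses are not given: they have to be found in the camera images.
- tub_long_left: White snack tub, grey lid, 26 mm high (lowest 8 mm stepped in 2.5 mm). Grip rib on top, centred over the origin: 34 mm along x, 14 mm thick, 26 to 48 mm up. Origin on the underside, z up. L of 46 mm cells less 2 mm all round: cell centres (-34.5,-11.5), (11.5,-11.5), (57.5,-11.5), (-34.5,34.5) mm; 134 x 88 overall, 0.18-0.34 kg.
- tub_long_right: White snack tub, grey lid, 26 mm high (lowest 8 mm stepped in 2.5 mm). Grip rib on top, centred over the origin: 34 mm along x, 14 mm thick, 26 to 48 mm up. Origin on the underside, z up. Mirrored L of 46 mm cells less 2 mm all round: centres (-57.5,-11.5), (-11.5,-11.5), (34.5,-11.5), (34.5,34.5) mm; 134 x 88 overall, 0.18-0.34 kg. May be absent (None).
- tub_corner_a: White snack tub, grey lid, 26 mm high (lowest 8 mm stepped in 2.5 mm). Grip rib on top, centred over the origin: 34 mm along x, 14 mm thick, 26 to 48 mm up. Origin on the underside, z up. Equal L of 46 mm cells less 2 mm all round: centres (-12,-12), (34,-12), (-12,34) mm; 88 x 88 overall, 0.14-0.26 kg. May be absent (None).
- tub_corner_b: White snack tub, grey lid, 26 mm high (lowest 8 mm stepped in 2.5 mm). Grip rib on top, centred over the origin: 34 mm along x, 14 mm thick, 26 to 48 mm up. Origin on the underside, z up. Same as tub_corner_a: equal L, cell centres (-12,-12), (34,-12), (-12,34) mm; 0.14-0.26 kg. May be absent (None).
- tub_straight_a: White snack tub, grey lid, 26 mm high (lowest 8 mm stepped in 2.5 mm). Grip rib on top, centred over the origin: 34 mm along x, 14 mm thick, 26 to 48 mm up. Origin on the underside, z up. Rectangle 88 (x) x 42 mm: two 46 mm cells less 2 mm all round, centres (-23,0), (23,0) mm; 0.1-0.2 kg. May be absent (None).
- tub_straight_b: White snack tub, grey lid, 26 mm high (lowest 8 mm stepped in 2.5 mm). Grip rib on top, centred over the origin: 34 mm along x, 14 mm thick, 26 to 48 mm up. Origin on the underside, z up. Same as tub_straight_a: rectangle 88 (x) x 42 mm, 0.1-0.2 kg. May be absent (None).
- lunchbox: White clamshell lunch box, fast on the worktop. Origin under the base's centre, z up, x along its length, +y to the lid's hinge, -y to the front (latches). Base 286 x 148 mm outside, 24 high, walls and floor 4: tray 278 x 140 inside = 6 x 3 cells of 46 mm with 1 mm to spare per side. All six tubs (18 cells) just fill it; tubs stand 6 mm above the walls, ribs 28. The lid has room for one layer.
- box_floor (a point): Centre of the tray's inner floor, 4 mm above the box's origin, axes as the box.
- lid (a joint): Lid angle, rad: 0 shut, 2.25 fully open (leaning back to +y); starts at 2.0-2.25. The hinge is stiff (0.3 N m): the lid stays at any angle and must be pushed all the way down (1 to 4 N at the free edge). White shell 286 mm (x) by 148 mm, 36 mm deep, no handle; shut, its flat top is 60 mm above the worktop.
- lid_hinge (a point): Middle of the lid's hinge axis (along the box's x), at the top of the base's +y wall, 24 mm above the worktop.
- lid_edge (a point): Middle of the lid's free edge, on its outer top face: 148 mm from the hinge axis across the lid and 36 mm out from the lid's rim plane. Shut: at the box's front, 60 mm above the worktop.
- latch_near (a joint): Angle, rad, of the latch at box x = -90 mm: 0 = flat against the front over its catch, 1.57 = sticking straight out, at most 2.2; starts at 1.2-1.8. Light friction holds it (1 N at the tip). Grey flap on the lid's front face, 50 mm wide (x), 38 long, 4 thick. Lid shut: hinge 42 mm above the worktop, 3.5 mm outside the front; closed, it hangs to 4 mm above it, its slot over a black lug.
- latch_far (a joint): The same for the second latch, at box x = +90 mm.
- near_tip (a point): Middle of latch_near's free end, 38 mm from its hinge.
- far_tip (a point): Middle of latch_far's free end, 38 mm from its hinge.
- jam_jar: Jam jar, radius 29 mm, 75 mm high, bystander; origin under its centre.
- salt_pot: Small blue open salt pot, radius 26 mm, 50 mm high, bystander; origin under its centre.
- tin: Food tin, radius 37 mm, 100 mm high, bystander; origin under its centre.
Not all that is in view belongs to the job. What is shaped like the tub_straight_a but green or turquoise is not meant.

How it is judged:
On the way, in this order (a step that is already met when the one before it is completed fails the run):
1. every tub lies flat on the lunch box's floor (x of tub_long_left in the frame of lunchbox between -0.135 and 0.135 m and y of tub_long_left in the frame of lunchbox between -0.066 and 0.066 m and z of each of tub_long_left, tub_long_right, tub_corner_a, tub_corner_b, tub_straight_a, tub_straight_b in the frame of lunchbox below 0.008 m and angle between each of tub_long_left, tub_long_right, tub_corner_a, tub_corner_b, tub_straight_a, tub_straight_b's own z axis and vertical below 0.08 rad and x of tub_long_right in the frame of lunchbox between -0.135 and 0.135 m and y of tub_long_right in the frame of lunchbox between -0.066 and 0.066 m and x of tub_corner_a in the frame of lunchbox between -0.135 and 0.135 m and y of tub_corner_a in the frame of lunchbox between -0.066 and 0.066 m and x of tub_corner_b in the frame of lunchbox between -0.135 and 0.135 m and y of tub_corner_b in the frame of lunchbox between -0.066 and 0.066 m and x of tub_straight_a in the frame of lunchbox between -0.135 and 0.135 m and y of tub_straight_a in the frame of lunchbox between -0.066 and 0.066 m and x of tub_straight_b in the frame of lunchbox between -0.135 and 0.135 m and y of tub_straight_b in the frame of lunchbox between -0.066 and 0.066 m), for 0.2 s.
2. the lid is shut over them, both latches still open (value of joint lid below 0.05 rad and value of joint each of latch_near, latch_far above 0.3 rad), for 0.1 s.
At the end, for the whole second after the job is handed in: Every tub present lies flat (within 0.08 rad) on the tray's floor (underside within 4 mm of it) inside the box and at rest, the lid is shut (below 0.05 rad) and both latches closed (below 0.15 rad) (all of step 1 and linear speed of each of tub_long_left, tub_long_right, tub_corner_a, tub_corner_b, tub_straight_a, tub_straight_b below 0.02 m/s and value of joint lid below 0.05 rad and value of joint each of latch_near, latch_far below 0.15 rad); the robot touches nothing.
It fails at once if a bystander (jam jar, salt pot or tin) is knocked over (angle between any of jam_jar, salt_pot, tin's own z axis and vertical above 0.6 rad).
Of tub_long_right, tub_corner_a, tub_corner_b, tub_straight_a, tub_straight_b only 4 to 5 are there at a start; the rules pass over those that are not, and their reading is None.
At some moment in a run one of tub_long_left, tub_long_right, tub_corner_a, tub_corner_b, tub_straight_a, tub_straight_b may be knocked a few centimetres aside while the robot is not near it.
Once in a run the grip may slacken for a moment while it holds something.
It also fails if it takes over 210 s, if anything falls off the work surface, if the arm or the gripper's body presses on something with over 40 N, if the wrist force passes 120 N, or if a joint passes its speed limit or range.

### The arm

A 6-joint arm with a two-finger parallel gripper is mounted at the origin on the work surface. World frame = base frame: x ahead of the robot, y to its left, z up, the work surface at z = 0. Lengths are in m, angles in rad, forces in N, time in s.
With the tool pointing down it reaches from about 0.4 to 0.925 m from the base axis. Payload 12.5 kg.
Tool frame: the origin (TCP) lies at the very end of the fingers, on their centre line; the grasp point (between the pads) lies 19 mm behind it; x points along the fingers, y is the direction in which the jaws open and shut, and the axes are right-handed (so a half turn about x gives the same grasp; the last joint's range is limited). The gripper opens to 95 mm and grips with 3 to 60 N. Pads are 20 mm wide; open, the fingers measure 119 mm over their backs; the gripper's body (75 mm by 180 mm) begins 59 mm behind the grasp point.
Start: joints at [-1.416, 0.491, 1.559, -0, 1.092, -0.106], TCP at [0.161, -0.604, 0.215] pointing down, gripper open.
Joint ranges: [-3.1, 3.1], [-0.84, 2.19], [0.05, 2.79], [-1.13, 4.28], [0.06, 2.93], [-2.69, 2.69]. Speed limits (rad/s): [2.22, 2.22, 2.79, 3.14, 3.14, 3.14].

### API

Orientations are given as a unit quaternion [x, y, z, w].
In Python, from plant import robot gives the robot as it stands.
- The arm moves only by the tool arm_command, never from a script. Its argument "deltas" is a list of rows, each an object with "offset": the shift along the tool's x, y, z as a fraction of full scale, a list of three; "twist": the turn about the tool's x as a fraction of full scale; "hand": the closure, from -1 (fully open) to 1 (shut). In form: [{"offset": [tx, ty, tz], "twist": twist, "hand": hand}, ...]. A call has 1 to 20 rows; each row shifts and turns the commanded pose from where the row before left it, along the tool's axes as they then stand; what a row does not reach is not made up. Full scale, the value 1, is 0.025 m for a shift and 0.1 rad for a turn. A row lasts 1/12 s, in which the tool goes at most 41.7 mm and 7.16 degrees, less where a joint would pass 70% of its speed; a pose out of reach is approached as far as the arm can. A call with a number of a shift or a turn outside -1 to 1 is refused whole. A call with a gripper value outside its range is refused whole. The fingers move at their own pace and stop on an object; "force" is the grip in N (left out, the last holds). Time passes only in rows, so rows that do not move let the fingers close. It gives the time, the measured TCP pose, the force and the opening at its end, in the units of the state.
- robot.state(): the state, without advancing time (a new reading comes with each control period).
- robot.snapshot(name): name is "scene" or "side" or "wrist"; returns the picture (480x640x3 uint8, blue, green, red); there is no depth.
- robot.get_calibration(name): a dict with "K" (3x3 intrinsics, pixels), "camera_from_world" (4x4, takes a point from world to camera coordinates). Camera axes: x right, y up, looking along -z (the intrinsics and any distortion apply to the point x, -y, -z); pixel columns grow to the right and rows downward; lengths in m; the calibration is good to about 2 mm. A picture is of the moment at which its call begins: read the wrist's pose just before it. get_calibration takes no time and is no camera call; for the wrist camera it gives the pose at the moment of the call.
- robot.hand_in(): hands the job in, once; it reports no verdict.
The state is a dict: "t": time; "joints": joint angles; "dq": joint speeds; "joint_efforts": joint torques, N m; "tool_pos": TCP position; "tool_rot": TCP orientation; "force": force on the tool from outside, world axes, zero at the start; "moment": the same for the moment, N m; "gripper_width": finger opening in m.
Only numpy, scipy, OpenCV 4.12 (cv2) and the standard library are available. Lean on these libraries where they do the work, as an engineer would, in place of code of your own. Each camera call takes 0.05 s, during which the arm holds its last target. There are 200 camera calls.

## Working session

There is one attempt and no reset: what is moved stays moved. The work goes in short steps, Python scripts to look and compute and a tool call to move; the robot and the scene stay as the last step left them, time stands still between calls to the robot, and variables do not carry over. Pictures are saved under pics/ and viewed, about 12 in all and at most 16, crops included, and the job is handed in when it is done.

Besides the shell and the picture viewer there is one more tool, called after "Call:" as name([rows], argument=value, ...), one row to a line, values as JSON. arm_command: Moves the arm, as the interface text tells. Its arguments: {"type":"object","properties":{"deltas":{"type":"array"},"force":{"type":"number"}},"required":["deltas"]}

```bash
ls; mkdir -p pics
python3 - <<'E'
from plant import robot
import cv2,numpy as np
print(robot.state())
for n in("scene","side"):
    cv2.imwrite(f"pics/{n}0.png",robot.snapshot(n))
    c=robot.get_calibration(n);print(n,{k:np.round(v,3).tolist() if not isinstance(v,str) else v for k,v in c.items()})
c=robot.get_calibration("wrist");print({k:np.round(v,3).tolist() for k,v in c.items()})
E
```

```text
pics
{'t': 0.0, 'joints': array([-1.41560198e+00,  4.91534765e-01,  1.55946409e+00,  4.72986583e-06,
        1.09168040e+00, -1.05615146e-01]), 'dq': array([ 1.71787091e-04,  8.55366195e-05, -5.08390011e-04, -1.37696230e-03,
       -9.33332474e-04, -4.07706443e-04]), 'joint_efforts': array([-1.30851407e-03, -6.12651873e+01, -2.58185077e+01,  6.91707619e-02,
        4.82239947e-02, -1.48829340e-04]), 'tool_pos': array([ 0.16113985, -0.60361502,  0.21407211]), 'tool_rot': array([-0.70109494, -0.09233227,  0.70111102, -0.09156408]), 'force': array([0.79188808, 0.03208468, 0.19084372]), 'moment': array([0.02319995, 0.02430381, 0.05559699]), 'gripper_width': 0.09526529026327889}
scene {'K': [[478.338, 0.0, 321.842], [0.0, 478.338, 242.736], [0.0, 0.0, 1.0]], 'camera_from_world': [[0.831, 0.556, -0.02, -0.376], [-0.316, 0.501, 0.806, 0.141], [0.458, -0.663, 0.592, -1.386], [0.0, 0.0, 0.0, 1.0]]}
side {'K': [[584.137, 0.0, 310.052], [0.0, 584.137, 243.102], [0.0, 0.0, 1.0]], 'camera_from_world': [[-1.0, -0.022, 0.013, 0.48], [0.024, -0.601, 0.799, -0.112], [-0.01, 0.799, 0.602, -1.367], [0.0, 0.0, 0.0, 1.0]]}
{'K': [[367.354, 0.0, 318.003], [0.0, 367.354, 234.248], [0.0, 0.0, 1.0]], 'camera_from_world': [[0.257, -0.966, 0.0, -0.625], [0.934, 0.248, -0.258, 0.027], [0.249, 0.067, 0.966, -0.391], [0.0, 0.0, 0.0, 1.0]]}
```

View pics/scene0.png

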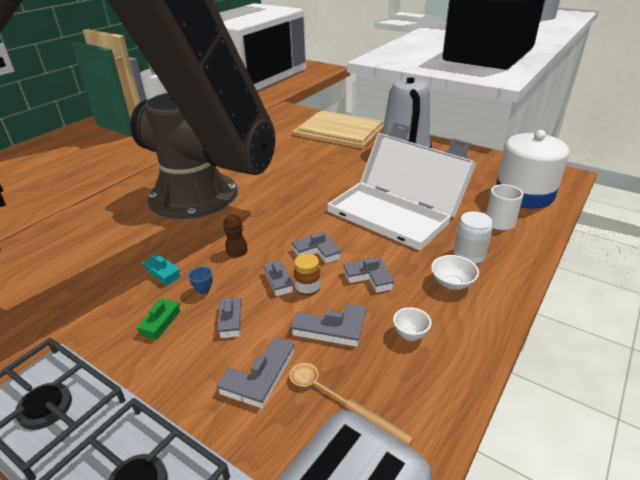

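View pics/side0.png

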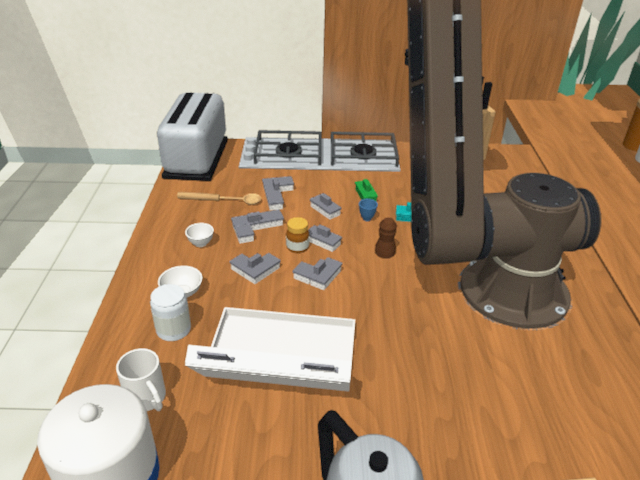

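Scene and side pictures: all six tubs stand around the jam jar, near scene (230..390, 240..400). The box is at scene (400,200), open, with its hinge side away from the scene camera. Next I'll write helpers and get coarse positions.

```bash
cat > h.py <<'E'
import numpy as np,cv2
from scipy.spatial.transform import Rotation as R
from plant import robot
def cal(n):
    c=robot.get_calibration(n);return np.array(c["K"]),np.array(c["camera_from_world"])
def snap(n,f=None):
    c=cal(n);im=robot.snapshot(n)
    if f: cv2.imwrite(f"pics/{f}.png",im)
    return im,c
def ray(c,uv,z):
    K,T=c;uv=np.atleast_2d(np.asarray(uv,float))
    d=np.c_[(uv[:,0]-K[0,2])/K[0,0],-(uv[:,1]-K[1,2])/K[1,1],-np.ones(len(uv))]@T[:3,:3]
    o=-T[:3,:3].T@T[:3,3]
    return o+d*((z-o[2])/d[:,2])[:,None]
def proj(c,P):
    K,T=c;p=np.atleast_2d(P)@T[:3,:3].T+T[:3,3]
    return np.c_[K[0,0]*p[:,0]/-p[:,2]+K[0,2],-K[1,1]*p[:,1]/-p[:,2]+K[1,2]]
def tool():
    s=robot.state();return np.array(s["tool_pos"]),R.from_quat(s["tool_rot"]).as_matrix()
def yaw():  # angle of tool y (jaw axis) in world
    p,M=tool();return np.arctan2(M[1,1],M[0,1])
E
python3 - <<'E'
from h import *
im=cv2.imread("pics/scene0.png");c=cal("scene")
P=lambda *uv,z=0.026:np.round(ray(c,uv,z)[:,:2],3).tolist()
print("corners a,b",P((316,247),(369,272)),"str",P((278,277),(230,317)),"longs",P((330,325),(260,373)))
print("jar",P((307,262),z=.075),"salt",P((201,272),z=.05),"tin?",P((475,222),z=.1))
print("boxfloor corners FL,FR,RR,RL",P((329,209),(415,243),(452,214),(368,177),z=.024))
print("lid top",P((378,137),(470,183),z=.15))
for x,y in[(268,372),(228,310),(160,270),(158,318),(400,180),(395,215),(380,270)]:print(im[y,x],cv2.cvtColor(im[y:y+1,x:x+1],cv2.COLOR_BGR2HSV)[0,0])
for n in("scene","side"):
    K,T=cal(n);print(n,"campos",-T[:3,:3].T@T[:3,3])
p,M=tool();print(M)
K,T=cal("wrist");o=-T[:3,:3].T@T[:3,3];print("wristcam in tool",M.T@(o-p),"axis in tool",M.T@-T[2,:3])
E
```

```text
corners a,b [[0.468, -0.048], [0.618, -0.061]] str [[0.46, -0.182], [0.455, -0.329]] longs [[0.633, -0.24], [0.592, -0.402]]
jar [[0.52, -0.154]] salt [[0.329, -0.278]] tin? [[0.773, 0.138]]
boxfloor corners FL,FR,RR,RL [[0.401, 0.111], [0.656, 0.093], [0.683, 0.259], [0.402, 0.318]]
lid top [[0.423, 0.328], [0.726, 0.211]]
[130 119 120] [123  22 130]
[128 118 119] [123  20 128]
[160 159  35] [ 90 199 160]
[ 56 130  36] [ 66 184 130]
[200 202 205] [ 12   6 205]
[238 240 241] [ 20   3 241]
[130 119 121] [125  22 130]
scene campos [ 0.99152078 -0.78099623  0.69980072]
side campos [0.46860724 1.03496867 0.90520679]
[[-1.52914003e-04  2.57904454e-01 -9.66170414e-01]
 [ 9.89458725e-04 -9.66169913e-01 -2.57904477e-01]
 [-9.99999499e-01 -9.95422952e-04 -1.07444903e-04]]
wristcam in tool [-0.17037066 -0.00046781 -0.07411933] axis in tool [0.96619668 0.00114155 0.25780356]
```

Call:
arm_command([
  {"offset":[-0.2,-0.52,-1],"twist":0,"hand":-1},
  {"offset":[-0.2,-0.52,-1],"twist":0,"hand":-1},
  {"offset":[-0.2,-0.52,-1],"twist":0,"hand":-1},
  {"offset":[-0.2,-0.52,-1],"twist":0,"hand":-1},
  {"offset":[-0.2,-0.52,-1],"twist":0,"hand":-1},
  {"offset":[-0.2,-0.52,-1],"twist":0,"hand":-1},
  {"offset":[-0.2,-0.52,-1],"twist":0,"hand":-1},
  {"offset":[-0.2,-0.52,-1],"twist":0,"hand":-1},
  {"offset":[-0.2,-0.52,-1],"twist":0,"hand":-1},
  {"offset":[-0.2,-0.52,-1],"twist":0,"hand":-1},
  {"offset":[-0.2,-0.52,-1],"twist":0,"hand":-1},
  {"offset":[-0.2,-0.52,-1],"twist":0,"hand":-1},
  {"offset":[-0.2,-0.52,-1],"twist":0,"hand":-1},
  {"offset":[-0.2,-0.52,-1],"twist":0,"hand":-1},
  {"offset":[-0.2,-0.52,-1],"twist":0,"hand":-1},
  {"offset":[-0.2,-0.52,-1],"twist":0,"hand":-1},
  {"offset":[-0.2,-0.52,-1],"twist":0,"hand":-1},
  {"offset":[-0.2,-0.52,-1],"twist":0,"hand":-1},
  {"offset":[-0.2,-0.52,-1],"twist":0,"hand":-1},
  {"offset":[-0.2,-0.52,-1],"twist":0,"hand":-1},
  {"offset":[0,0,0],"twist":0,"hand":-1},
])

```text
invalid input at $.deltas: expected 1 to 20 rows
```

Call:
arm_command([
  {"offset":[-0.2,-0.52,-1],"twist":0,"hand":-1},
  {"offset":[-0.2,-0.52,-1],"twist":0,"hand":-1},
  {"offset":[-0.2,-0.52,-1],"twist":0,"hand":-1},
  {"offset":[-0.2,-0.52,-1],"twist":0,"hand":-1},
  {"offset":[-0.2,-0.52,-1],"twist":0,"hand":-1},
  {"offset":[-0.2,-0.52,-1],"twist":0,"hand":-1},
  {"offset":[-0.2,-0.52,-1],"twist":0,"hand":-1},
  {"offset":[-0.2,-0.52,-1],"twist":0,"hand":-1},
  {"offset":[-0.2,-0.52,-1],"twist":0,"hand":-1},
  {"offset":[-0.2,-0.52,-1],"twist":0,"hand":-1},
  {"offset":[-0.2,-0.52,-1],"twist":0,"hand":-1},
  {"offset":[-0.2,-0.52,-1],"twist":0,"hand":-1},
  {"offset":[-0.2,-0.52,-1],"twist":0,"hand":-1},
  {"offset":[-0.2,-0.52,-1],"twist":0,"hand":-1},
  {"offset":[-0.2,-0.52,-1],"twist":0,"hand":-1},
  {"offset":[-0.2,-0.52,-1],"twist":0,"hand":-1},
  {"offset":[-0.2,-0.52,-1],"twist":0,"hand":-1},
  {"offset":[-0.2,-0.52,-1],"twist":0,"hand":-1},
  {"offset":[-0.2,-0.52,-1],"twist":0,"hand":-1},
  {"offset":[0,0,0],"twist":0,"hand":-1},
])

```text
t: 1.77
tool_pos: [0.5592, -0.2398, 0.31]
tool_rot: [0.701, 0.093, -0.7, 0.093]
force: [0.2, -0.0, -0.4]
gripper_width: 0.0951
```

Run:
```python
from h import *
p,M=tool();print(p,yaw(),robot.state()['t'],robot.state()['dq'].max())
im,c=snap("wrist","w1");np.savez("w1.npz",K=c[0],T=c[1])
```

```text
[ 0.55916627 -0.23981622  0.31004063] -1.3069990453551994 1.7667 0.051636086433863415
```

View pics/w1.png

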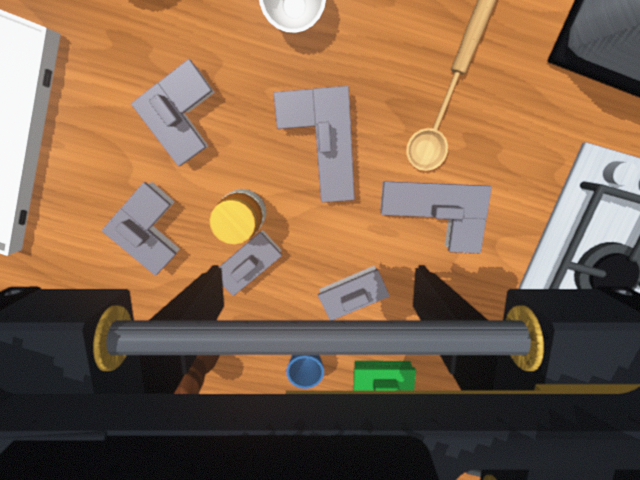

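The wrist picture shows all six tubs: corners at (175,112) and (142,228), longs at (320,140) and (440,212), straights at (250,263) and (353,293). The jar is at (236,218), the box at left, and the green and blue things are to be ignored.

```bash
cat > tubs.py <<'E'
from h import *
C={"long_left":[(-34.5,-11.5),(11.5,-11.5),(57.5,-11.5),(-34.5,34.5)],"long_right":[(-57.5,-11.5),(-11.5,-11.5),(34.5,-11.5),(34.5,34.5)],
"corner":[(-12,-12),(34,-12),(-12,34)],"straight":[(-23,0),(23,0)]}
C={k:np.array(v)/1000 for k,v in C.items()}
rot=lambda a:np.array([[np.cos(a),-np.sin(a)],[np.sin(a),np.cos(a)]])
def mask(im):
    h=cv2.cvtColor(im,cv2.COLOR_BGR2HSV)
    return cv2.morphologyEx(cv2.inRange(h,(105,8,85),(140,60,165)),cv2.MORPH_OPEN,np.ones((3,3),np.uint8))
def find(im,c,zl=.026,top=300):
    out=[]
    cs,_=cv2.findContours(mask(im),cv2.RETR_EXTERNAL,cv2.CHAIN_APPROX_NONE)
    for k in cs:
        if cv2.contourArea(k)<600: continue
        w=ray(c,k[:,0,:],zl)[:,:2].astype(np.float32)
        (ce,sz,an)=cv2.minAreaRect(w); A=cv2.contourArea(w)
        if max(sz)>.16 or max(sz)<.06: continue
        best=None
        for n,cc in C.items():
            lo=cc.min(0)-.021;hi=cc.max(0)+.021
            for q in range(4):
                th=np.radians(an)+q*np.pi/2
                d=sz if q%2==0 else sz[::-1]
                o=np.array(ce)-rot(th)@((lo+hi)/2)
                g=np.array([(x,y) for x in(-2,-1,0,1,2) for y in (-2,-1,0,1,2)])*.046+cc[0]
                g=g[((g>lo)&(g<hi)).all(1)]
                full=np.array([np.min(np.hypot(*(cc-p).T))<.01 for p in g])
                wp=g@rot(th).T+o
                ins=np.array([cv2.pointPolygonTest(w.reshape(-1,1,2),tuple(map(float,p)),False)>0 for p in wp])
                s=np.abs(np.array(d)-(hi-lo)).sum()+.05*(ins!=full).sum()
                if best is None or s<best[0]: best=(s,n,o,(th+np.pi)%(2*np.pi)-np.pi)
        out.append((best[1],best[2],best[3],best[0],sz,k[:,0].mean(0)))
    return out
E
python3 - <<'E'
from tubs import *
im=cv2.imread("pics/w1.png");d=np.load("w1.npz");c=(d["K"],d["T"])
for n,o,th,s,sz,m in find(im,c): print(n,np.round(o,4),round(float(np.degrees(th)),1),"res",round(s,4),np.round(sz,4),m.astype(int))
print("jar",ray(c,(236,218),.075)[0],"salt",ray(c,(305,370),.05)[0])
print("box front corners",ray(c,[(60,30),(10,255)],.024))
# box from scene/side: white mask rough views
sc=cv2.imread("pics/scene0.png");sd=cv2.imread("pics/side0.png")
cv2.imwrite("pics/box0.png",np.hstack([cv2.resize(sc[120:260,310:490],None,fx=2.2,fy=2.2),cv2.resize(sd[295:395,180:370],None,fx=2.1,fy=2.1*1.4666)[:308]]))
E
```

```text
straight [ 0.4221 -0.5073] 105.0 res 0.0618 [0.0343 0.1421] [477 342]
straight [ 0.4391 -0.3119] 129.3 res 0.0743 [0.0404 0.0654] [346 299]
straight [ 0.4504 -0.1715] 145.8 res 0.0064 [0.0393 0.0843] [246 263]
corner [ 0.4551 -0.0253] -119.5 res 0.0668 [0.0853 0.0739] [138 230]
jar [ 0.52094776 -0.15434289  0.075     ] salt [ 0.33338536 -0.28255122  0.05      ]
box front corners [[0.66707886 0.08810121 0.024     ]
 [0.3824175  0.12824962 0.024     ]]
```

Run:
```python
from h import *
im=cv2.imread("pics/w1.png");h=cv2.cvtColor(im,cv2.COLOR_BGR2HSV)
for u,v in[(200,85),(160,115),(175,145),(160,105),(300,105),(335,100),(335,180),(322,135),(400,200),(470,200),(465,235),(448,212),(340,303),(355,298),(370,285),(140,235),(155,205)]:print((u,v),h[v,u])
```

```text
(200, 85) [129  19 187]
(160, 115) [123  14 165]
(175, 145) [124  12 174]
(160, 105) [130  17 181]
(300, 105) [125  17 175]
(335, 100) [128  16 172]
(335, 180) [128  17 164]
(322, 135) [130  22 172]
(400, 200) [130  18 166]
(470, 200) [120  20 166]
(465, 235) [116  21 168]
(448, 212) [127  20 162]
(340, 303) [131  25 162]
(355, 298) [127  16 146]
(370, 285) [128  19 165]
(140, 235) [170  29  78]
(155, 205) [128  19 165]
```

```bash
sed -i 's/cv2.inRange(h,(105,8,85),(140,60,165))/cv2.inRange(h,(95,6,60),(178,60,200))/; s/MORPH_OPEN,np.ones((3,3)/MORPH_CLOSE,np.ones((3,3)/' tubs.py
python3 - <<'E'
from tubs import *
im=cv2.imread("pics/w1.png");d=np.load("w1.npz");c=(d["K"],d["T"])
for n,o,th,s,sz,m in find(im,c): print(n,np.round(o,4),round(float(np.degrees(th)),1),"res",round(s,4),np.round(sz,4),m.astype(int),"rib px",proj(c,[*o,.048])[0].astype(int))
E
```

```text
straight [ 0.451  -0.1721] 145.5 res 0.0014 [0.0406 0.0879] [248 263] rib px [243 269]
corner [ 0.4604 -0.0284] -119.7 res 0.0016 [0.0867 0.0883] [143 228] rib px [129 233]
long_left [ 0.5866 -0.3956] 102.4 res 0.0019 [0.0866 0.1336] [440 209] rib px [449 212]
long_right [ 0.6323 -0.2277] 19.4 res 0.0029 [0.1326 0.0865] [322 136] rib px [324 136]
corner [ 0.6136 -0.0457] -131.1 res 0.0017 [0.0872 0.0872] [177 111] rib px [162 109]
corner [ 0.8291 -0.5159] 105.1 res 0.0074 [0.0816 0.089 ] [610  35] rib px [635  24]
```

View pics/box0.png

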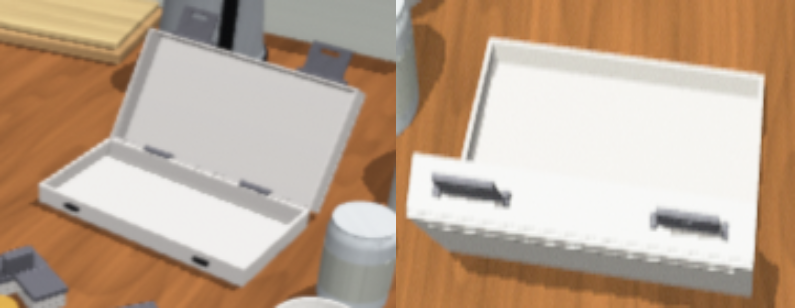

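Call:
arm_command([
  {"offset":[-0.05,-0.98,-0.07],"twist":0,"hand":-1},
  {"offset":[-0.05,-0.98,-0.07],"twist":0,"hand":-1},
  {"offset":[-0.05,-0.98,-0.07],"twist":0,"hand":-1},
  {"offset":[-0.05,-0.98,-0.07],"twist":0,"hand":-1},
  {"offset":[-0.05,-0.98,-0.07],"twist":0,"hand":-1},
  {"offset":[-0.05,-0.98,-0.07],"twist":0,"hand":-1},
  {"offset":[-0.05,-0.98,-0.07],"twist":0,"hand":-1},
  {"offset":[-0.05,-0.98,-0.07],"twist":0,"hand":-1},
  {"offset":[-0.05,-0.98,-0.07],"twist":0,"hand":-1},
  {"offset":[-0.05,-0.98,-0.07],"twist":0,"hand":-1},
  {"offset":[-0.05,-0.98,-0.07],"twist":0,"hand":-1},
  {"offset":[-0.05,-0.98,-0.07],"twist":0,"hand":-1},
  {"offset":[-0.05,-0.98,-0.07],"twist":0,"hand":-1},
  {"offset":[-0.05,-0.98,-0.07],"twist":0,"hand":-1},
  {"offset":[-0.05,-0.98,-0.07],"twist":0,"hand":-1},
  {"offset":[-0.05,-0.98,-0.07],"twist":0,"hand":-1},
  {"offset":[-0.05,-0.98,-0.07],"twist":0,"hand":-1},
  {"offset":[0,0,0],"twist":0,"hand":-1},
  {"offset":[0,0,0],"twist":0,"hand":-1},
])

```text
t: 3.4
tool_pos: [0.4774, 0.1675, 0.3306]
tool_rot: [-0.701, -0.092, 0.701, -0.093]
force: [-0.3, -0.8, -1.2]
gripper_width: 0.0951
```

Run:
```python
from h import *
p,M=tool();print(p,yaw())
im,c=snap("wrist","w2");np.savez("w2.npz",K=c[0],T=c[1])
```

```text
[0.47736608 0.16745477 0.33057579] -1.308577156574207
```

View pics/w2.png

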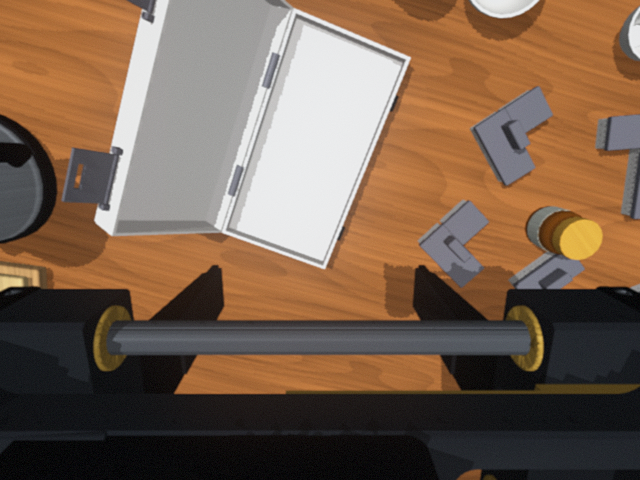

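Box rim (outer) corners are at (410,58), (327,268) and (222,230); (296,10) is the far-back one. Lid leans back with latch_near at (92,175).

```bash
cat > tile.py <<'E'
from tubs import *
import itertools,json
# box frame tilings on 6x3 grid; cell centre x=(i-2.5)*.046,y=(j-1)*.046
pcs=["long_left","long_right","corner","corner","straight","straight"]
def plc(n):
    out=[]
    for q in range(4 if n!="straight" else 2):
        m=np.round(C[n]@rot(q*np.pi/2).T,6)
        base=np.round((m-m.min(0))/.046).astype(int)
        for i in range(6-base[:,0].max()):
            for j in range(3-base[:,1].max()):
                cells=base+[i,j]
                o=(cells[0]-[2.5,1])*.046-m[0]
                out.append((frozenset(map(tuple,cells)),q*90,o))
    return out
sols=[]
def rec(k,used,acc):
    if k==6: sols.append(acc);return
    for cs,q,o in plc(pcs[k]):
        if cs&used or (k in(3,5) and pcs[k]==pcs[k-1] and sorted(cs)<sorted(acc[-1][2])): continue
        rec(k+1,used|cs,acc+[(q,o,cs)])
rec(0,frozenset(),[])
if __name__=="__main__":
    d=np.load("w2.npz");c=(d["K"],d["T"])
    P=ray(c,[(410,58),(327,268),(222,230),(296,10)],.024)[:,:2]
    print(np.round(P,4),"front",np.hypot(*(P[0]-P[1])),"side",np.hypot(*(P[1]-P[2])))
    for a,b in((P[0],P[1]),(P[0]-P[1],0*P[0]),(P[3],P[2])): print(np.degrees(np.arctan2(*(a-b)[::-1])))
    print("side ang",np.degrees(np.arctan2(*(P[2]-P[1])[::-1])),"centre",P.mean(0),(P[0]+P[2])/2)
    im=cv2.imread("pics/w2.png")
    from tubs import find
    for n,o,th,s,sz,m in find(im,c): print(n,np.round(o,4),round(float(np.degrees(th)),1),"res",round(s,4))
    print(len(sols))
    yaw_now={"long_left":102.4,"long_right":19.4}
    L=[]
    for s in sols:
        ry=[o[1] for q,o,_ in s if q%180==0]  # jaws along box y
        L.append((sum(q%180==0 for q,o,_ in s),max(ry,default=-1),s))
    L.sort(key=lambda t:(t[0],t[1]))
    for a,b,s in L[:14]: print(a,round(b,3),[(q,np.round(o*1000,1).tolist()) for q,o,_ in s])
E
python3 tile.py
```

```text
[[0.6642 0.1037]
 [0.3826 0.129 ]
 [0.3985 0.2792]
 [0.6784 0.2473]] front 0.2827117530751817 side 0.1509722126194461
-5.14576573117632
-5.14576573117632
-6.504466154224512
side ang 83.97309221877026 centre [0.53093562 0.18979818] [0.53134243 0.19143854]
straight [ 0.4508 -0.1687] 144.0 res 0.0093
corner [ 0.4602 -0.0243] -119.3 res 0.0058
straight [0.3707 0.5397] 2.4 res 0.0452
straight [0.4275 0.4543] 174.4 res 0.0215
straight [ 0.6089 -0.2002] 27.7 res 0.1516
corner [ 0.6117 -0.0425] -131.2 res 0.0029
398
0 -1 [(90, [-80.5, -11.5]), (90, [11.5, 11.5]), (90, [103.0, -34.0]), (270, [81.0, 34.0]), (90, [-115.0, 23.0]), (90, [-23.0, -23.0])]
0 -1 [(90, [-80.5, -11.5]), (90, [103.5, 11.5]), (90, [11.0, -34.0]), (270, [-11.0, 34.0]), (90, [-115.0, 23.0]), (90, [69.0, -23.0])]
0 -1 [(90, [-80.5, -11.5]), (270, [-11.5, -11.5]), (90, [103.0, -34.0]), (270, [81.0, 34.0]), (90, [-115.0, 23.0]), (90, [23.0, 23.0])]
0 -1 [(90, [-80.5, -11.5]), (270, [80.5, -11.5]), (90, [11.0, -34.0]), (270, [-11.0, 34.0]), (90, [-115.0, 23.0]), (90, [115.0, 23.0])]
0 -1 [(90, [11.5, -11.5]), (90, [-80.5, 11.5
[... 611 characters left out ...]
, (90, [69.0, 23.0])]
0 -1 [(90, [103.5, -11.5]), (90, [11.5, 11.5]), (90, [-81.0, -34.0]), (270, [-103.0, 34.0]), (90, [-23.0, -23.0]), (90, [69.0, 23.0])]
0 -1 [(90, [103.5, -11.5]), (270, [-103.5, -11.5]), (90, [11.0, -34.0]), (270, [-11.0, 34.0]), (90, [-69.0, 23.0]), (90, [69.0, 23.0])]
0 -1 [(90, [103.5, -11.5]), (270, [-11.5, -11.5]), (90, [-81.0, -34.0]), (270, [-103.0, 34.0]), (90, [23.0, 23.0]), (90, [69.0, 23.0])]
0 -1 [(270, [-103.5, 11.5]), (90, [11.5, 11.5]), (90, [103.0, -34.0]), (270, [81.0, 34.0]), (90, [-69.0, -23.0]), (90, [-23.0, -23.0])]
0 -1 [(270, [-103.5, 11.5]), (90, [103.5, 11.5]), (90, [11.0, -34.0]), (270, [-11.0, 34.0]), (90, [-69.0, -23.0]), (90, [69.0, -23.0])]
```

```bash
cat > plan.py <<'E'
from tile import *
def go(cur,tgt,label=""):
    """cur,tgt=(x,y,z,yaw of jaw axis): twist rows first, then shift rows in turned tool axes"""
    dy=(tgt[3]-cur[3]+np.pi)%(2*np.pi)-np.pi
    return go2(cur,tgt,dy,label)
def go2(cur,tgt,dy,label=""):
    nt=int(np.ceil(abs(dy)/.1-1e-6)); y=cur[3]+dy
    d=np.array(tgt[:3])-cur[:3]
    ty=np.array([np.cos(y),np.sin(y)]); tz=np.array([np.sin(y),-np.cos(y)])
    # tool x down, z = x cross y
    o=np.array([-d[2],d[:2]@ty,d[:2]@tz])/.025
    n=max(1,int(np.ceil(np.abs(o).max()))); n=max(n,int(np.ceil(np.linalg.norm(o)*25/40)))
    print(label,"twist",nt,"x",round(-dy/.1/max(nt,1),3),"| shift",n,"x",np.round(o/n,3).tolist(),"total",np.round(o,3).tolist(),"j6end",round(float(np.arctan2(tgt[1],tgt[0])-y),2))
    return (*tgt[:3],y)
def cur():
    p,M=tool();return (*p,float(np.arctan2(M[1,1],M[0,1])))
def jaw(tubyaw,cy,tgt=None):
    """jaw yaw nearest to cy"""
    y=tubyaw+np.pi/2;return cy+((y-cy+np.pi/2)%np.pi-np.pi/2)
E
python3 - <<'E'
from plan import *
p,M=tool();print(np.round(M,3))
im=cv2.imread("pics/w2.png");d=np.load("w2.npz");c=(d["K"],d["T"])
h=cv2.cvtColor(im,cv2.COLOR_BGR2HSV);m=cv2.inRange(h,(0,0,140),(180,70,255))
k=max(cv2.findContours(m,cv2.RETR_EXTERNAL,cv2.CHAIN_APPROX_NONE)[0],key=cv2.contourArea)
w=ray(c,k[:,0],.024)[:,:2]
def line(a,b):
    a,b=np.array(a),np.array(b);u=(b-a)/np.hypot(*(b-a));n=np.array([-u[1],u[0]])
    s=(w-a)@u;e=(w-a)@n;q=w[(s>.01)&(s<np.hypot(*(b-a))-.01)&(abs(e)<.008)]
    f=cv2.fitLine(q.astype(np.float32),cv2.DIST_HUBER,0,.001,.001).ravel();print(len(q),f,np.degrees(np.arctan2(f[1],f[0])));return f
F=line((.3826,.129),(.6642,.1037));N=line((.3826,.129),(.3985,.2792));G=line((.6642,.1037),(.6784,.2473))
def X(f,g):
    t=np.linalg.solve(np.c_[f[:2],-g[:2]],g[2:]-f[2:]);return f[2:]+t[0]*f[:2]
a,b=X(F,N),X(F,G);print("front corners",a,b,np.hypot(*(a-b)))
th=np.arctan2(*(b-a)[::-1]);cen=(a+b)/2+.074*np.array([-np.sin(th),np.cos(th)]);print("box",cen,np.degrees(th))
by=np.degrees(th)
now={0:102.4,1:19.4}
L=[]
for s in sols:
    ok=True
    for q,o,_ in s:
        if q%180==0 and o[1]>.0: ok=False
    if not ok: continue
    for i in range(6):
        for j in range(6):
            if i==j: continue
            d=np.abs(s[j][1]-s[i][1])
            fi=(.010,.028) if s[i][0]%180==0 else (.028,.010)
            rj=(.017,.007) if s[j][0]%180==0 else (.007,.017)
            if d[0]<fi[0]+rj[0]+.004 and d[1]<fi[1]+rj[1]+.004: ok=False
    if not ok: continue
    dr=lambda t,f:abs((t+by-f+180)%360-180)
    cc=min((dr(s[2][0],-119.7)+dr(s[3][0],-131),0),(dr(s[3][0],-119.7)+dr(s[2][0],-131),1))
    L.append((dr(s[0][0],102.4)+dr(s[1][0],19.4)+cc[0],cc[1],s))
L.sort(key=lambda t:t[0]);print(len(L))
for a,b,s in L[:6]: print(round(a),b,[(q,np.round(o*1000,1).tolist()) for q,o,_ in s])
sc=cal("scene");print("mill",ray(sc,(236,254),0)[0],"salt",ray(sc,(201,272),.05)[0],"tin",ray(sc,(473,255),0)[0])
E
```

```text
[[-0.     0.258 -0.966]
 [-0.001 -0.966 -0.258]
 [-1.     0.     0.001]]
195 [ 0.9949092  -0.10077534  0.5289977   0.11717669] -5.7838197
91 [0.10056735 0.99493027 0.3879999  0.20499912] 84.22816
98 [0.10024095 0.99496317 0.67263806 0.17607054] 84.24695
front corners [0.38064176 0.13220382] [0.6653135  0.10336913] 0.28612834
box [0.53043497 0.19140977] -5.783821
60
162 0 [(90, [-80.5, -11.5]), (90, [103.5, 11.5]), (270, [-11.0, 34.0]), (180, [57.0, -12.0]), (90, [-115.0, 23.0]), (0, [0.0, -46.0])]
162 0 [(90, [103.5, -11.5]), (90, [11.5, 11.5]), (270, [-103.0, 34.0]), (180, [-35.0, -12.0]), (0, [-92.0, -46.0]), (90, [69.0, 23.0])]
252 1 [(90, [-80.5, -11.5]), (90, [11.5, 11.5]), (90, [103.0, -34.0]), (270, [81.0, 34.0]), (90, [-115.0, 23.0]), (90, [-23.0, -23.0])]
252 1 [(90, [-80.5, -11.5]), (90, [103.5, 11.5]), (90, [11.0, -34.0]), (270, [-11.0, 34.0]), (90, [-115.0, 23.0]), (90, [69.0, -23.0])]
252 1 [(90, [11.5, -11.5]), (90, [-80.5, 11.5]), (90, [103.0, -34.0]), (270, [81.0, 34.0]), (90, [-115.0, -23.0]), (90, [-23.0, 23.0])]
252 1 [(90, [11.5, -11.5]), (90, [103.5, 11.5]), (90, [-81.0, -34.0]), (270, [-103.0, 34.0]), (90, [-23.0, 23.0]), (90, [69.0, -23.0])]
mill [ 0.3007264  -0.14549059  0.        ] salt [ 0.32925943 -0.27848158  0.05      ] tin [0.7797504  0.15315484 0.        ]
```

```bash
cat >> plan.py <<'E'
BX=np.array([.5304,.1914]);BT=np.radians(-5.78)
SLOT={"LL":(90,-.0805,-.0115),"LR":(90,.1035,.0115),"C1":(270,-.011,.034),"C2":(180,.057,-.012),"Sa":(90,-.115,.023),"Sb":(0,0,-.046)}
def slot(n):
    q,x,y=SLOT[n];p=BX+rot(BT)@[x,y];return p,np.radians(q)+BT
E
python3 - <<'E'
from plan import *
c=cur();print(c)
go(c,(.4603,-.026,.15,jaw(np.radians(-119.5),c[3])),"hover C1")
for k in SLOT: print(k,slot(k))
E
```

```text
(np.float64(0.4775999024736313), np.float64(0.16681449752470165), np.float64(0.33055136966611554), -1.3095636610847223)
hover C1 twist 8 x -0.993 | shift 8 x [0.903, 0.399, 0.882] total [7.222, 3.196, 7.053] j6end 0.46
LL (array([0.44915111, 0.18806554]), np.float64(1.4699162960296244))
LR (array([0.63453195, 0.19241815]), np.float64(1.4699162960296244))
C1 (array([0.52288003, 0.22633494]), np.float64(4.6115089496194175))
C2 (array([0.5859017, 0.1737206]), np.float64(3.040712622824521))
Sa (array([0.41830098, 0.2258646 ]), np.float64(1.4699162960296244))
Sb (array([0.52576739, 0.14563387]), np.float64(-0.10088003076527226))
```

Call:
arm_command([
  {"offset":[0,0,0],"twist":-1,"hand":-1},
  {"offset":[0,0,0],"twist":-1,"hand":-1},
  {"offset":[0,0,0],"twist":-1,"hand":-1},
  {"offset":[0,0,0],"twist":-1,"hand":-1},
  {"offset":[0,0,0],"twist":-1,"hand":-1},
  {"offset":[0,0,0],"twist":-1,"hand":-1},
  {"offset":[0,0,0],"twist":-1,"hand":-1},
  {"offset":[0,0,0],"twist":-0.95,"hand":-1},
  {"offset":[0.9,0.4,0.88],"twist":0,"hand":-1},
  {"offset":[0.9,0.4,0.88],"twist":0,"hand":-1},
  {"offset":[0.9,0.4,0.88],"twist":0,"hand":-1},
  {"offset":[0.9,0.4,0.88],"twist":0,"hand":-1},
  {"offset":[0.9,0.4,0.88],"twist":0,"hand":-1},
  {"offset":[0.9,0.4,0.88],"twist":0,"hand":-1},
  {"offset":[0.9,0.4,0.88],"twist":0,"hand":-1},
  {"offset":[0.9,0.4,0.88],"twist":0,"hand":-1},
  {"offset":[0,0,0],"twist":0,"hand":-1},
  {"offset":[0,0,0],"twist":0,"hand":-1},
  {"offset":[0,0,0],"twist":0,"hand":-1},
])

```text
t: 5.03
tool_pos: [0.4608, -0.0259, 0.1512]
tool_rot: [0.611, 0.356, -0.611, 0.356]
force: [-0.5, 0.3, 0.0]
gripper_width: 0.0952
```

```bash
cat >> plan.py <<'E'
def look(name,f,guess=None):
    """close look from hover: rough pose of nearest tub of that kind; also the rib by its own colour is inside"""
    im,c=snap("wrist",f); t=cur()
    r=[x for x in find(im,c) if x[0].startswith(name)]
    r.sort(key=lambda x:np.hypot(*(x[1]-(guess if guess is not None else t[:2]))))
    for x in r[:2]: print(x[0],np.round(x[1],4),round(float(np.degrees(x[2])),1),"res",round(x[3],4),np.round(x[4],4))
    print("cur",np.round(t,4),"t",robot.state()["t"])
    return (r[0][1],r[0][2]) if r else None
E
python3 - <<'E'
from plan import *
r=look("corner","h1")
E
```

```text
corner [ 0.4587 -0.0266] -119.7 res 0.0026 [0.0872 0.0861]
corner [ 0.6104 -0.0428] -131.3 res 0.0045 [0.0872 0.0917]
cur [ 0.461  -0.0254  0.1515 -0.5157] t 5.0833
```

View pics/h1.png

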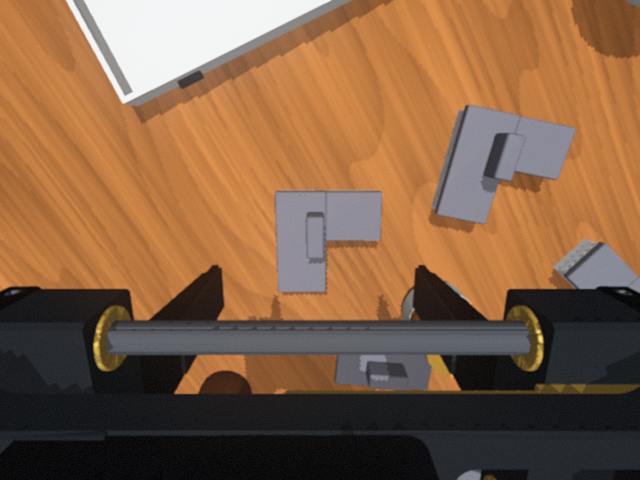

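Close look: tub centred at (315,240) below the fingers, jar at (425,295) just outside the right finger. Now I'll plan the grasp and carry.

```bash
cat >> plan.py <<'E'
def carry(o,th,sl,zup=.13,zlow=.065,grip=.029):
    """o,th: seen tub; prints the chain: correct, down, up, over to slot, low"""
    c=cur(); j=jaw(th,c[3])
    a=go(c,(o[0],o[1],c[2],j),"align")
    a=go(a,(o[0],o[1],grip,j),"down")
    a=go(a,(o[0],o[1],zup,j),"up")
    p,t=slot(sl); dy=(t-th+np.pi)%(2*np.pi)-np.pi
    a=go2(a,(p[0],p[1],zup),dy,"over")
    a=go2(a,(p[0],p[1],zlow),0,"low")
    print("slot",np.round(p,4),"jaw",round(a[3],4))
E
python3 - <<'E'
from plan import *
carry(np.array([.4587,-.0266]),np.radians(-119.7),"C1")
E
```

```text
align twist 1 x 0.027 | shift 1 x [-0.0, -0.058, 0.087] total [-0.0, -0.058, 0.087] j6end 0.46
down twist 0 x -0.0 | shift 5 x [0.98, 0.0, 0.0] total [4.9, 0.0, 0.0] j6end 0.46
up twist 0 x -0.0 | shift 5 x [-0.808, 0.0, 0.0] total [-4.04, 0.0, 0.0] j6end 0.46
over twist 5 x -0.835 | shift 11 x [-0.0, 0.14, -0.939] total [-0.0, 1.535, -10.325] j6end 0.51
low twist 0 x 0.0 | shift 3 x [0.867, 0.0, 0.0] total [2.6, 0.0, 0.0] j6end 0.51
slot [0.5229 0.2263] jaw -0.1009
```

Call:
arm_command([
  {"offset":[0.9,-0.06,0.09],"twist":0.03,"hand":0},
  {"offset":[1,0,0],"twist":0,"hand":0},
  {"offset":[1,0,0],"twist":0,"hand":0},
  {"offset":[1,0,0],"twist":0,"hand":0},
  {"offset":[0.6,0,0],"twist":0,"hand":0},
  {"offset":[0.4,0,0],"twist":0,"hand":0},
  {"offset":[0,0,0],"twist":0,"hand":0},
  {"offset":[0,0,0],"twist":0,"hand":0},
  {"offset":[0,0,0],"twist":0,"hand":1},
  {"offset":[0,0,0],"twist":0,"hand":1},
  {"offset":[0,0,0],"twist":0,"hand":1},
  {"offset":[0,0,0],"twist":0,"hand":1},
  {"offset":[0,0,0],"twist":0,"hand":1},
  {"offset":[0,0,0],"twist":0,"hand":1},
], force=45)

```text
t: 6.25
tool_pos: [0.4583, -0.0265, 0.0286]
tool_rot: [0.611, 0.355, -0.611, 0.355]
force: [0.2, -0.7, 1.7]
gripper_width: 0.0137
```

Call:
arm_command([
  {"offset":[-0.4,0,0],"twist":0,"hand":1},
  {"offset":[-0.8,0,0],"twist":0,"hand":1},
  {"offset":[-0.95,0,0],"twist":0,"hand":1},
  {"offset":[-0.95,0,0],"twist":0,"hand":1},
  {"offset":[-0.95,0,0],"twist":0,"hand":1},
  {"offset":[0,0,0],"twist":-0.83,"hand":1},
  {"offset":[0,0,0],"twist":-0.83,"hand":1},
  {"offset":[0,0,0],"twist":-0.83,"hand":1},
  {"offset":[0,0,0],"twist":-0.83,"hand":1},
  {"offset":[0,0,0],"twist":-0.83,"hand":1},
  {"offset":[0,0,0],"twist":0,"hand":1},
])

```text
t: 7.17
tool_pos: [0.458, -0.0264, 0.1295]
tool_rot: [-0.524, -0.475, 0.524, -0.474]
force: [-0.2, -1.0, -1.8]
gripper_width: 0.0137
```

Run:
```python
from plan import *
c=cur();print(np.round(c,4),robot.state()["gripper_width"],robot.state()["t"])
p,t=slot("C1");a=go2(c,(*p,c[2]),-.1009-c[3],"over");go2(a,(*p,.065),0,"low")
```

```text
[ 0.458  -0.0264  0.1295 -0.0994] 0.01367043370296347 7.1667
over twist 1 x 0.015 | shift 11 x [-0.0, 0.142, -0.938] total [-0.0, 1.562, -10.321] j6end 0.51
low twist 0 x 0.0 | shift 3 x [0.86, 0.0, 0.0] total [2.58, 0.0, 0.0] j6end 0.51
```

Call:
arm_command([
  {"offset":[0,0.14,-0.94],"twist":0,"hand":1},
  {"offset":[0,0.14,-0.94],"twist":0,"hand":1},
  {"offset":[0,0.14,-0.94],"twist":0,"hand":1},
  {"offset":[0,0.14,-0.94],"twist":0,"hand":1},
  {"offset":[0,0.14,-0.94],"twist":0,"hand":1},
  {"offset":[0,0.14,-0.94],"twist":0,"hand":1},
  {"offset":[0,0.14,-0.94],"twist":0,"hand":1},
  {"offset":[0,0.14,-0.94],"twist":0,"hand":1},
  {"offset":[0,0.14,-0.94],"twist":0,"hand":1},
  {"offset":[0,0.14,-0.94],"twist":0,"hand":1},
  {"offset":[0,0.14,-0.92],"twist":0,"hand":1},
  {"offset":[0.8,0,0],"twist":0,"hand":1},
  {"offset":[0.8,0,0],"twist":0,"hand":1},
  {"offset":[0.8,0,0],"twist":0,"hand":1},
  {"offset":[0,0,0],"twist":0,"hand":1},
  {"offset":[0,0,0],"twist":0,"hand":1},
])

```text
t: 8.5
tool_pos: [0.5226, 0.226, 0.069]
tool_rot: [-0.525, -0.473, 0.526, -0.473]
force: [0.2, -0.1, -1.9]
gripper_width: 0.0139
```

Run:
```python
from plan import *
c=cur();print(np.round(c,4),slot("C1"),robot.state()["gripper_width"])
im,_=snap("wrist");s,_=snap("scene")
cv2.imwrite("pics/p1.png",np.vstack([cv2.resize(im[:300],(576,270)),cv2.resize(s[120:260,290:510],(500,318))[:,:].copy() if 0 else cv2.copyMakeBorder(cv2.resize(s[120:260,290:510],(500,318)),0,0,0,76,0)]))
```

```text
[ 0.5226  0.226   0.069  -0.1049] (array([0.52288003, 0.22633494]), np.float64(4.6115089496194175)) 0.01392863481786748
```

View pics/p1.png

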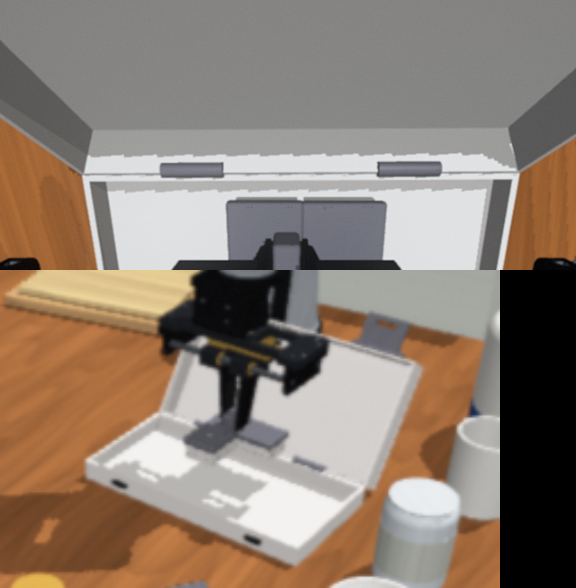

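Run:
```python
from plan import *
c=cal("wrist")
f=lambda P:np.round((P[:,:2]-BX)@rot(BT)*1000,1).tolist()
print("tub back corners",f(ray(c,[(252,224),(429,224)],.066)),"exp +-44 about -11-... y 66")
print("rim inner back",f(ray(c,[(117,203),(542,202)],.024)),"rim outer back",f(ray(c,[(94,195.5),(574,195)],.024)))
```

```text
tub back corners [[-41.1, 65.9], [45.6, 65.5]] exp +-44 about -11-... y 66
rim inner back [[-128.6, 69.2], [125.3, 68.6]] rim outer back [[-141.6, 73.8], [143.8, 72.7]]
```

Call:
arm_command([
  {"offset":[0.5,0,0],"twist":0,"hand":1},
  {"offset":[0.5,0,0],"twist":0,"hand":1},
  {"offset":[0.42,0,0],"twist":0,"hand":1},
  {"offset":[0.05,0,0],"twist":0,"hand":1},
  {"offset":[0,0,0],"twist":0,"hand":1},
  {"offset":[0,0,0],"twist":0,"hand":0.3},
  {"offset":[0,0,0],"twist":0,"hand":0.3},
  {"offset":[0,0,0],"twist":0,"hand":0.3},
  {"offset":[-0.6,0,0],"twist":0,"hand":0.3},
  {"offset":[-1,0,0],"twist":0,"hand":0.3},
  {"offset":[-1,0,0],"twist":0,"hand":-1},
  {"offset":[-1,0,0],"twist":0,"hand":-1},
  {"offset":[-1,0,0],"twist":0,"hand":-1},
])

```text
t: 9.68
tool_pos: [0.523, 0.2262, 0.1495]
tool_rot: [0.525, 0.473, -0.525, 0.474]
force: [-0.0, 0.3, 0.6]
gripper_width: 0.0482
```

Run:
```python
from plan import *
c=cur();print(np.round(c,4),robot.state()["gripper_width"])
go(c,(.611,-.043,.15,jaw(np.radians(-131.2),c[3])),"hover C2")
```

```text
[ 0.523   0.2262  0.1495 -0.103 ] 0.0481744727176536
hover C2 twist 7 x 0.88 | shift 10 x [-0.002, 0.974, 0.578] total [-0.02, 9.74, 5.784] j6end 0.65
```

Call:
arm_command([
  {"offset":[0,0,0],"twist":0.88,"hand":-1},
  {"offset":[0,0,0],"twist":0.88,"hand":-1},
  {"offset":[0,0,0],"twist":0.88,"hand":-1},
  {"offset":[0,0,0],"twist":0.88,"hand":-1},
  {"offset":[0,0,0],"twist":0.88,"hand":-1},
  {"offset":[0,0,0],"twist":0.88,"hand":-1},
  {"offset":[0,0,0],"twist":0.88,"hand":-1},
  {"offset":[0,0.97,0.58],"twist":0,"hand":-1},
  {"offset":[0,0.97,0.58],"twist":0,"hand":-1},
  {"offset":[0,0.97,0.58],"twist":0,"hand":-1},
  {"offset":[0,0.97,0.58],"twist":0,"hand":-1},
  {"offset":[0,0.97,0.58],"twist":0,"hand":-1},
  {"offset":[0,0.97,0.58],"twist":0,"hand":-1},
  {"offset":[0,0.97,0.58],"twist":0,"hand":-1},
  {"offset":[0,0.97,0.58],"twist":0,"hand":-1},
  {"offset":[0,0.97,0.58],"twist":0,"hand":-1},
  {"offset":[0,0.97,0.58],"twist":0,"hand":-1},
  {"offset":[0,0,0],"twist":0,"hand":-1},
  {"offset":[0,0,0],"twist":0,"hand":-1},
])

```text
t: 11.27
tool_pos: [0.6102, -0.0437, 0.148]
tool_rot: [0.644, 0.291, -0.644, 0.291]
force: [-0.0, -0.1, 0.2]
gripper_width: 0.0948
```

Run:
```python
from plan import *
r=look("corner","h2")
carry(*r,"C2")
```

```text
corner [ 0.6131 -0.0439] -131.0 res 0.0024 [0.0874 0.0862]
cur [ 0.6099 -0.0427  0.148  -0.72  ] t 11.3167
align twist 1 x -0.048 | shift 1 x [-0.0, 0.127, -0.05] total [-0.0, 0.127, -0.05] j6end 0.64
down twist 0 x -0.0 | shift 5 x [0.952, 0.0, 0.0] total [4.759, 0.0, 0.0] j6end 0.64
up twist 0 x -0.0 | shift 5 x [-0.808, 0.0, 0.0] total [-4.04, 0.0, 0.0] j6end 0.64
over twist 10 x 0.956 | shift 9 x [-0.0, -0.95, 0.218] total [-0.0, -8.55, 1.959] j6end 1.96
low twist 0 x 0.0 | shift 3 x [0.867, 0.0, 0.0] total [2.6, 0.0, 0.0] j6end 1.96
slot [0.5859 0.1737] jaw -1.6717
```

Call:
arm_command([
  {"offset":[0.9,0.13,-0.05],"twist":-0.05,"hand":0},
  {"offset":[1,0,0],"twist":0,"hand":0},
  {"offset":[1,0,0],"twist":0,"hand":0},
  {"offset":[1,0,0],"twist":0,"hand":0},
  {"offset":[0.6,0,0],"twist":0,"hand":0},
  {"offset":[0.26,0,0],"twist":0,"hand":0},
  {"offset":[0,0,0],"twist":0,"hand":0},
  {"offset":[0,0,0],"twist":0,"hand":1},
  {"offset":[0,0,0],"twist":0,"hand":1},
  {"offset":[0,0,0],"twist":0,"hand":1},
  {"offset":[0,0,0],"twist":0,"hand":1},
  {"offset":[0,0,0],"twist":0,"hand":1},
  {"offset":[0,0,0],"twist":0,"hand":1},
], force=45)

```text
t: 12.4
tool_pos: [0.6134, -0.0438, 0.0293]
tool_rot: [0.643, 0.294, -0.643, 0.294]
force: [-1.3, 1.1, 2.8]
gripper_width: 0.0138
```

Call:
arm_command([
  {"offset":[-0.4,0,0],"twist":0,"hand":1},
  {"offset":[-0.8,0,0],"twist":0,"hand":1},
  {"offset":[-0.95,0,0],"twist":0,"hand":1},
  {"offset":[-0.95,0,0],"twist":0,"hand":1},
  {"offset":[-0.95,0,0],"twist":0,"hand":1},
  {"offset":[0,0,0],"twist":0.95,"hand":1},
  {"offset":[0,0,0],"twist":0.95,"hand":1},
  {"offset":[0,0,0],"twist":0.95,"hand":1},
  {"offset":[0,0,0],"twist":0.95,"hand":1},
  {"offset":[0,0,0],"twist":0.95,"hand":1},
  {"offset":[0,0,0],"twist":0.95,"hand":1},
  {"offset":[0,0,0],"twist":0.95,"hand":1},
  {"offset":[0,0,0],"twist":0.95,"hand":1},
  {"offset":[0,0,0],"twist":0.95,"hand":1},
  {"offset":[0,0,0],"twist":0.95,"hand":1},
])

```text
t: 13.65
tool_pos: [0.6132, -0.0438, 0.1307]
tool_rot: [-0.706, 0.035, 0.706, 0.035]
force: [0.4, -0.4, -2.4]
gripper_width: 0.0137
```

Call:
arm_command([
  {"offset":[0,-0.95,0.22],"twist":0,"hand":1},
  {"offset":[0,-0.95,0.22],"twist":0,"hand":1},
  {"offset":[0,-0.95,0.22],"twist":0,"hand":1},
  {"offset":[0,-0.95,0.22],"twist":0,"hand":1},
  {"offset":[0,-0.95,0.22],"twist":0,"hand":1},
  {"offset":[0,-0.95,0.22],"twist":0,"hand":1},
  {"offset":[0,-0.95,0.22],"twist":0,"hand":1},
  {"offset":[0,-0.95,0.22],"twist":0,"hand":1},
  {"offset":[0,-0.95,0.22],"twist":0,"hand":1},
  {"offset":[0.8,0,0],"twist":0,"hand":1},
  {"offset":[0.8,0,0],"twist":0,"hand":1},
  {"offset":[0.8,0,0],"twist":0,"hand":1},
  {"offset":[0,0,0],"twist":0,"hand":1},
  {"offset":[0,0,0],"twist":0,"hand":1},
])

```text
t: 14.82
tool_pos: [0.5837, 0.1735, 0.0701]
tool_rot: [-0.706, 0.033, 0.707, 0.033]
force: [0.1, -0.5, -2.1]
gripper_width: 0.0138
```

```bash
cat >> plan.py <<'E'
def place(sl,grip=.029,rise=.15):
    c=cur();p,t=slot(sl);j=jaw(t,c[3])
    print(np.round(c,4),"w",round(robot.state()["gripper_width"],4),"t",robot.state()["t"])
    a=go(c,(*p,c[2],j),"fix");go(a,(*p,grip+.004,j),"down")
E
python3 - <<'E'
from plan import *
place("C2")
E
```

```text
[ 0.5837  0.1735  0.0701 -1.6641] w 0.0138 t 14.8167
fix twist 1 x 0.076 | shift 1 x [-0.0, -0.017, -0.088] total [-0.0, -0.017, -0.088] j6end 1.96
down twist 0 x -0.0 | shift 2 x [0.742, 0.0, 0.0] total [1.484, 0.0, 0.0] j6end 1.96
```

Call:
arm_command([
  {"offset":[0.3,-0.02,-0.09],"twist":0.08,"hand":1},
  {"offset":[0.5,0,0],"twist":0,"hand":1},
  {"offset":[0.5,0,0],"twist":0,"hand":1},
  {"offset":[0.22,0,0],"twist":0,"hand":1},
  {"offset":[0,0,0],"twist":0,"hand":1},
  {"offset":[0,0,0],"twist":0,"hand":0.3},
  {"offset":[0,0,0],"twist":0,"hand":0.3},
  {"offset":[0,0,0],"twist":0,"hand":0.3},
  {"offset":[-0.6,0,0],"twist":0,"hand":0.3},
  {"offset":[-1,0,0],"twist":0,"hand":0.3},
  {"offset":[-1,0,0],"twist":0,"hand":-1},
  {"offset":[-1,0,0],"twist":0,"hand":-1},
  {"offset":[-1,0,0],"twist":0,"hand":-1},
])

```text
t: 15.9
tool_pos: [0.5861, 0.1739, 0.148]
tool_rot: [-0.706, 0.036, 0.706, 0.036]
force: [0.4, -0.8, 1.4]
gripper_width: 0.0481
```

Run:
```python
from plan import *
c=cur();print(np.round(c,4))
go(c,(.632,-.2265,.15,jaw(np.radians(19.4),c[3])),"hover LR")
```

```text
[ 0.5861  0.1739  0.148  -1.672 ]
hover LR twist 5 x -0.88 | shift 16 x [-0.005, 0.982, 0.224] total [-0.081, 15.716, 3.586] j6end 0.89
```

Call:
arm_command([
  {"offset":[0,0,0],"twist":-0.88,"hand":-1},
  {"offset":[0,0,0],"twist":-0.88,"hand":-1},
  {"offset":[0,0,0],"twist":-0.88,"hand":-1},
  {"offset":[0,0,0],"twist":-0.88,"hand":-1},
  {"offset":[0,0,0],"twist":-0.88,"hand":-1},
  {"offset":[0,0.98,0.22],"twist":0,"hand":-1},
  {"offset":[0,0.98,0.22],"twist":0,"hand":-1},
  {"offset":[0,0.98,0.22],"twist":0,"hand":-1},
  {"offset":[0,0.98,0.22],"twist":0,"hand":-1},
  {"offset":[0,0.98,0.22],"twist":0,"hand":-1},
  {"offset":[0,0.98,0.22],"twist":0,"hand":-1},
  {"offset":[0,0.98,0.22],"twist":0,"hand":-1},
  {"offset":[0,0.98,0.22],"twist":0,"hand":-1},
  {"offset":[0,0.98,0.22],"twist":0,"hand":-1},
  {"offset":[0,0.98,0.22],"twist":0,"hand":-1},
  {"offset":[0,0.98,0.22],"twist":0,"hand":-1},
  {"offset":[0,0.98,0.22],"twist":0,"hand":-1},
  {"offset":[0,0.98,0.22],"twist":0,"hand":-1},
  {"offset":[0,0.98,0.22],"twist":0,"hand":-1},
])

```text
t: 17.48
tool_pos: [0.6275, -0.1764, 0.1468]
tool_rot: [-0.697, -0.119, 0.697, -0.119]
force: [0.2, -0.7, -0.4]
gripper_width: 0.0948
```

Call:
arm_command([
  {"offset":[0,0.98,0.22],"twist":0,"hand":-1},
  {"offset":[0,0.98,0.22],"twist":0,"hand":-1},
  {"offset":[0,0,0],"twist":0,"hand":-1},
  {"offset":[0,0,0],"twist":0,"hand":-1},
])

```text
t: 17.82
tool_pos: [0.6332, -0.226, 0.1465]
tool_rot: [-0.697, -0.119, 0.697, -0.118]
force: [0.0, 0.0, 0.0]
gripper_width: 0.0952
```

Run:
```python
from plan import *
r=look("long_right","h3")
carry(*r,"LR")
```

```text
long_right [ 0.6328 -0.2272] 19.6 res 0.0032 [0.1323 0.0865]
cur [ 0.6332 -0.2249  0.1466 -1.2327] t 17.8667
align twist 1 x -0.045 | shift 1 x [-0.0, 0.079, 0.047] total [-0.0, 0.079, 0.047] j6end 0.88
down twist 0 x -0.0 | shift 5 x [0.941, 0.0, 0.0] total [4.705, 0.0, 0.0] j6end 0.88
up twist 0 x -0.0 | shift 5 x [-0.808, 0.0, 0.0] total [-4.04, 0.0, 0.0] j6end 0.88
over twist 12 x -0.939 | shift 17 x [-0.0, -0.095, -0.983] total [-0.0, -1.621, -16.705] j6end 0.4
low twist 0 x 0.0 | shift 3 x [0.867, 0.0, 0.0] total [2.6, 0.0, 0.0] j6end 0.4
slot [0.6345 0.1924] jaw -0.1009
```

Call:
arm_command([
  {"offset":[0.9,0.08,0.05],"twist":-0.05,"hand":0},
  {"offset":[1,0,0],"twist":0,"hand":0},
  {"offset":[1,0,0],"twist":0,"hand":0},
  {"offset":[1,0,0],"twist":0,"hand":0},
  {"offset":[0.6,0,0],"twist":0,"hand":0},
  {"offset":[0.2,0,0],"twist":0,"hand":0},
  {"offset":[0,0,0],"twist":0,"hand":0},
  {"offset":[0,0,0],"twist":0,"hand":1},
  {"offset":[0,0,0],"twist":0,"hand":1},
  {"offset":[0,0,0],"twist":0,"hand":1},
  {"offset":[0,0,0],"twist":0,"hand":1},
  {"offset":[0,0,0],"twist":0,"hand":1},
  {"offset":[0,0,0],"twist":0,"hand":1},
], force=50)

```text
t: 18.95
tool_pos: [0.6331, -0.2274, 0.0301]
tool_rot: [0.697, 0.121, -0.697, 0.121]
force: [-0.8, 3.0, 5.3]
gripper_width: 0.0136
```

Call:
arm_command([
  {"offset":[-0.4,0,0],"twist":0,"hand":1},
  {"offset":[-0.8,0,0],"twist":0,"hand":1},
  {"offset":[-0.95,0,0],"twist":0,"hand":1},
  {"offset":[-0.95,0,0],"twist":0,"hand":1},
  {"offset":[-0.95,0,0],"twist":0,"hand":1},
  {"offset":[0,0,0],"twist":-0.94,"hand":1},
  {"offset":[0,0,0],"twist":-0.94,"hand":1},
  {"offset":[0,0,0],"twist":-0.94,"hand":1},
  {"offset":[0,0,0],"twist":-0.94,"hand":1},
  {"offset":[0,0,0],"twist":-0.94,"hand":1},
  {"offset":[0,0,0],"twist":-0.94,"hand":1},
  {"offset":[0,0,0],"twist":-0.94,"hand":1},
  {"offset":[0,0,0],"twist":-0.94,"hand":1},
  {"offset":[0,0,0],"twist":-0.94,"hand":1},
  {"offset":[0,0,0],"twist":-0.94,"hand":1},
  {"offset":[0,0,0],"twist":-0.94,"hand":1},
  {"offset":[0,0,0],"twist":-0.94,"hand":1},
])

```text
t: 20.37
tool_pos: [0.6328, -0.2273, 0.1312]
tool_rot: [-0.523, -0.476, 0.523, -0.476]
force: [-0.4, 0.2, -3.0]
gripper_width: 0.0137
```

Call:
arm_command([
  {"offset":[0,-0.1,-0.98],"twist":0,"hand":1},
  {"offset":[0,-0.1,-0.98],"twist":0,"hand":1},
  {"offset":[0,-0.1,-0.98],"twist":0,"hand":1},
  {"offset":[0,-0.1,-0.98],"twist":0,"hand":1},
  {"offset":[0,-0.1,-0.98],"twist":0,"hand":1},
  {"offset":[0,-0.1,-0.98],"twist":0,"hand":1},
  {"offset":[0,-0.1,-0.98],"twist":0,"hand":1},
  {"offset":[0,-0.1,-0.98],"twist":0,"hand":1},
  {"offset":[0,-0.1,-0.98],"twist":0,"hand":1},
  {"offset":[0,-0.1,-0.98],"twist":0,"hand":1},
  {"offset":[0,-0.1,-0.98],"twist":0,"hand":1},
  {"offset":[0,-0.1,-0.98],"twist":0,"hand":1},
  {"offset":[0,-0.1,-0.98],"twist":0,"hand":1},
  {"offset":[0,-0.1,-0.98],"twist":0,"hand":1},
  {"offset":[0,-0.1,-0.98],"twist":0,"hand":1},
  {"offset":[0,-0.1,-0.98],"twist":0,"hand":1},
  {"offset":[0,-0.1,-0.98],"twist":0,"hand":1},
  {"offset":[0,0,0],"twist":0,"hand":1},
])

```text
t: 21.87
tool_pos: [0.6313, 0.1951, 0.1312]
tool_rot: [0.524, 0.476, -0.523, 0.475]
force: [0.1, -0.2, -2.6]
gripper_width: 0.0137
```

Run:
```python
from plan import *
place("LR")
im,_=snap("wrist");s,_=snap("scene")
cv2.imwrite("pics/p2.png",np.vstack([cv2.resize(im[:300],(576,270)),cv2.copyMakeBorder(cv2.resize(s[120:260,290:510],(500,318)),0,0,0,76,0)]))
```

```text
[ 0.6313  0.1951  0.1312 -0.0962] w 0.0137 t 21.8667
fix twist 1 x 0.047 | shift 1 x [-0.0, 0.139, 0.095] total [-0.0, 0.139, 0.095] j6end 0.4
down twist 0 x -0.0 | shift 4 x [0.982, 0.0, 0.0] total [3.927, 0.0, 0.0] j6end 0.4
```

View pics/p2.png

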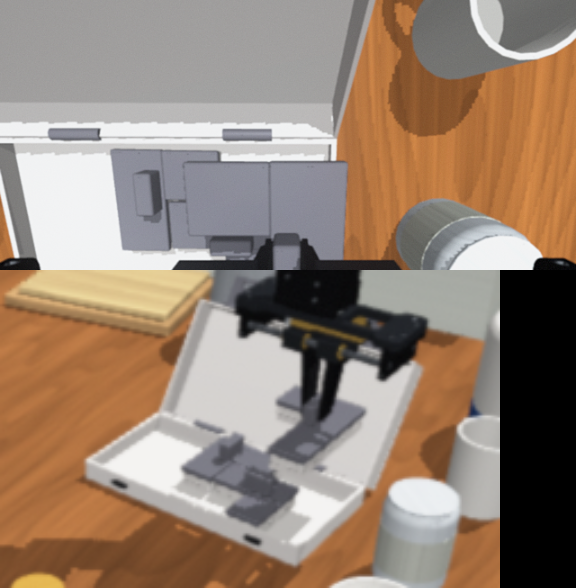

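C1 and C2 sit interlocked in the tray, and LR hovers over its place at the far end. Lowering.

Call:
arm_command([
  {"offset":[0.3,0.14,0.1],"twist":0.05,"hand":1},
  {"offset":[0.9,0,0],"twist":0,"hand":1},
  {"offset":[0.9,0,0],"twist":0,"hand":1},
  {"offset":[0.6,0,0],"twist":0,"hand":1},
  {"offset":[0.4,0,0],"twist":0,"hand":1},
  {"offset":[0.4,0,0],"twist":0,"hand":1},
  {"offset":[0.39,0,0],"twist":0,"hand":1},
  {"offset":[0,0,0],"twist":0,"hand":1},
  {"offset":[0,0,0],"twist":0,"hand":1},
])

```text
t: 22.72
tool_pos: [0.6351, 0.1882, 0.0339]
tool_rot: [0.526, 0.473, -0.525, 0.473]
force: [-3.5, 7.0, 3.2]
gripper_width: 0.0136
```

Call:
arm_command([
  {"offset":[0,0,0],"twist":0,"hand":0.3},
  {"offset":[0,0,0],"twist":0,"hand":0.3},
  {"offset":[0,0,0],"twist":0,"hand":0.3},
  {"offset":[-0.6,0,0],"twist":0,"hand":0.3},
  {"offset":[-1,0,0],"twist":0,"hand":0.3},
  {"offset":[-1,0,0],"twist":0,"hand":-1},
  {"offset":[-1,0,0],"twist":0,"hand":-1},
  {"offset":[-1,0,0],"twist":0,"hand":-1},
])

```text
t: 23.38
tool_pos: [0.6353, 0.1878, 0.1498]
tool_rot: [-0.525, -0.473, 0.526, -0.473]
force: [-0.3, 1.0, 0.7]
gripper_width: 0.0479
```

Run:
```python
from plan import *
c=cur();print(np.round(c,4))
go(c,(.586,-.394,.15,jaw(np.radians(102.4),c[3])),"hover LL")
```

```text
[ 0.6353  0.1878  0.1498 -0.1048]
hover LL twist 4 x -0.803 | shift 23 x [-0.0, -0.301, 0.97] total [-0.009, -6.923, 22.304] j6end -0.81
```

Call:
arm_command([
  {"offset":[0,0,0],"twist":-0.8,"hand":-1},
  {"offset":[0,0,0],"twist":-0.8,"hand":-1},
  {"offset":[0,0,0],"twist":-0.8,"hand":-1},
  {"offset":[0,0,0],"twist":-0.8,"hand":-1},
  {"offset":[0,-0.3,0.97],"twist":0,"hand":-1},
  {"offset":[0,-0.3,0.97],"twist":0,"hand":-1},
  {"offset":[0,-0.3,0.97],"twist":0,"hand":-1},
  {"offset":[0,-0.3,0.97],"twist":0,"hand":-1},
  {"offset":[0,-0.3,0.97],"twist":0,"hand":-1},
  {"offset":[0,-0.3,0.97],"twist":0,"hand":-1},
  {"offset":[0,-0.3,0.97],"twist":0,"hand":-1},
  {"offset":[0,-0.3,0.97],"twist":0,"hand":-1},
  {"offset":[0,-0.3,0.97],"twist":0,"hand":-1},
  {"offset":[0,-0.3,0.97],"twist":0,"hand":-1},
  {"offset":[0,-0.3,0.97],"twist":0,"hand":-1},
  {"offset":[0,-0.3,0.97],"twist":0,"hand":-1},
  {"offset":[0,-0.3,0.97],"twist":0,"hand":-1},
  {"offset":[0,-0.3,0.97],"twist":0,"hand":-1},
])

```text
t: 24.88
tool_pos: [0.605, -0.1676, 0.1487]
tool_rot: [0.443, 0.551, -0.443, 0.551]
force: [0.8, 1.4, -0.1]
gripper_width: 0.0948
```

Call:
arm_command([
  {"offset":[0,-0.3,0.97],"twist":0,"hand":-1},
  {"offset":[0,-0.3,0.97],"twist":0,"hand":-1},
  {"offset":[0,-0.3,0.97],"twist":0,"hand":-1},
  {"offset":[0,-0.3,0.97],"twist":0,"hand":-1},
  {"offset":[0,-0.3,0.97],"twist":0,"hand":-1},
  {"offset":[0,-0.3,0.97],"twist":0,"hand":-1},
  {"offset":[0,-0.3,0.97],"twist":0,"hand":-1},
  {"offset":[0,-0.3,0.97],"twist":0,"hand":-1},
  {"offset":[0,-0.3,0.97],"twist":0,"hand":-1},
  {"offset":[0,0,0],"twist":0,"hand":-1},
  {"offset":[0,0,0],"twist":0,"hand":-1},
  {"offset":[0,0,0],"twist":0,"hand":-1},
])

```text
t: 25.88
tool_pos: [0.5859, -0.3932, 0.1484]
tool_rot: [0.443, 0.551, -0.443, 0.551]
force: [-0.1, -0.5, 0.2]
gripper_width: 0.0951
```

Run:
```python
from plan import *
r=look("long_left","h4")
if r: carry(*r,"LL")
```

```text
long_left [ 0.5861 -0.3964] 102.7 res 0.0027 [0.0863 0.1329]
cur [ 0.5861 -0.3927  0.1486  0.2161] t 25.9333
align twist 1 x -0.063 | shift 1 x [-0.0, -0.033, 0.143] total [-0.0, -0.033, 0.143] j6end -0.82
down twist 0 x -0.0 | shift 5 x [0.957, 0.0, 0.0] total [4.783, 0.0, 0.0] j6end -0.82
up twist 0 x -0.0 | shift 5 x [-0.808, 0.0, 0.0] total [-4.04, 0.0, 0.0] j6end -0.82
over twist 4 x 0.808 | shift 23 x [-0.0, -0.339, -0.987] total [-0.0, -7.804, -22.708] j6end 0.5
low twist 0 x 0.0 | shift 3 x [0.867, 0.0, 0.0] total [2.6, 0.0, 0.0] j6end 0.5
slot [0.4492 0.1881] jaw -0.1009
```

Call:
arm_command([
  {"offset":[0.9,-0.03,0.14],"twist":-0.06,"hand":0},
  {"offset":[1,0,0],"twist":0,"hand":0},
  {"offset":[1,0,0],"twist":0,"hand":0},
  {"offset":[1,0,0],"twist":0,"hand":0},
  {"offset":[0.6,0,0],"twist":0,"hand":0},
  {"offset":[0.28,0,0],"twist":0,"hand":0},
  {"offset":[0,0,0],"twist":0,"hand":0},
  {"offset":[0,0,0],"twist":0,"hand":1},
  {"offset":[0,0,0],"twist":0,"hand":1},
  {"offset":[0,0,0],"twist":0,"hand":1},
  {"offset":[0,0,0],"twist":0,"hand":1},
  {"offset":[0,0,0],"twist":0,"hand":1},
  {"offset":[0,0,0],"twist":0,"hand":1},
  {"offset":[-0.4,0,0],"twist":0,"hand":1},
  {"offset":[-0.8,0,0],"twist":0,"hand":1},
  {"offset":[-0.95,0,0],"twist":0,"hand":1},
  {"offset":[-0.95,0,0],"twist":0,"hand":1},
  {"offset":[-0.95,0,0],"twist":0,"hand":1},
], force=50)

```text
t: 27.43
tool_pos: [0.586, -0.3966, 0.1317]
tool_rot: [0.442, 0.553, -0.442, 0.552]
force: [0.5, -0.3, -3.1]
gripper_width: 0.0136
```

Call:
arm_command([
  {"offset":[0,0,0],"twist":0.8,"hand":1},
  {"offset":[0,0,0],"twist":0.8,"hand":1},
  {"offset":[0,0,0],"twist":0.8,"hand":1},
  {"offset":[0,0,0],"twist":0.8,"hand":1},
  {"offset":[0,-0.34,-0.99],"twist":0,"hand":1},
  {"offset":[0,-0.34,-0.99],"twist":0,"hand":1},
  {"offset":[0,-0.34,-0.99],"twist":0,"hand":1},
  {"offset":[0,-0.34,-0.99],"twist":0,"hand":1},
  {"offset":[0,-0.34,-0.99],"twist":0,"hand":1},
  {"offset":[0,-0.34,-0.99],"twist":0,"hand":1},
  {"offset":[0,-0.34,-0.99],"twist":0,"hand":1},
  {"offset":[0,-0.34,-0.99],"twist":0,"hand":1},
  {"offset":[0,-0.34,-0.99],"twist":0,"hand":1},
  {"offset":[0,-0.34,-0.99],"twist":0,"hand":1},
  {"offset":[0,-0.34,-0.99],"twist":0,"hand":1},
  {"offset":[0,-0.34,-0.99],"twist":0,"hand":1},
])

```text
t: 28.77
tool_pos: [0.5132, -0.0901, 0.1309]
tool_rot: [0.524, 0.475, -0.524, 0.475]
force: [-0.4, 0.7, -3.4]
gripper_width: 0.0139
```

Call:
arm_command([
  {"offset":[0,-0.34,-0.99],"twist":0,"hand":1},
  {"offset":[0,-0.34,-0.99],"twist":0,"hand":1},
  {"offset":[0,-0.34,-0.99],"twist":0,"hand":1},
  {"offset":[0,-0.34,-0.99],"twist":0,"hand":1},
  {"offset":[0,-0.34,-0.99],"twist":0,"hand":1},
  {"offset":[0,-0.34,-0.99],"twist":0,"hand":1},
  {"offset":[0,-0.34,-0.99],"twist":0,"hand":1},
  {"offset":[0,-0.34,-0.99],"twist":0,"hand":1},
  {"offset":[0,-0.34,-0.99],"twist":0,"hand":1},
  {"offset":[0,-0.34,-0.99],"twist":0,"hand":1},
  {"offset":[0,-0.34,-0.99],"twist":0,"hand":1},
  {"offset":[0,0,0],"twist":0,"hand":1},
  {"offset":[0,0,0],"twist":0,"hand":1},
  {"offset":[0,0,0],"twist":0,"hand":1},
])

```text
t: 29.93
tool_pos: [0.4473, 0.1886, 0.1306]
tool_rot: [0.524, 0.475, -0.524, 0.475]
force: [-0.4, -0.7, -2.8]
gripper_width: 0.0135
```

Run:
```python
from plan import *
place("LL")
```

```text
[ 0.4473  0.1886  0.1306 -0.0975] w 0.0135 t 29.9333
fix twist 1 x 0.034 | shift 1 x [-0.0, 0.075, 0.016] total [-0.0, 0.075, 0.016] j6end 0.5
down twist 0 x -0.0 | shift 4 x [0.976, 0.0, 0.0] total [3.905, 0.0, 0.0] j6end 0.5
```

Call:
arm_command([
  {"offset":[0.3,0.07,0.02],"twist":0.03,"hand":1},
  {"offset":[0.9,0,0],"twist":0,"hand":1},
  {"offset":[0.9,0,0],"twist":0,"hand":1},
  {"offset":[0.6,0,0],"twist":0,"hand":1},
  {"offset":[0.4,0,0],"twist":0,"hand":1},
  {"offset":[0.4,0,0],"twist":0,"hand":1},
  {"offset":[0.38,0,0],"twist":0,"hand":1},
  {"offset":[0,0,0],"twist":0,"hand":1},
  {"offset":[0,0,0],"twist":0,"hand":1},
])

```text
t: 30.68
tool_pos: [0.4493, 0.1879, 0.0331]
tool_rot: [0.525, 0.474, -0.525, 0.474]
force: [-0.3, 0.5, -2.4]
gripper_width: 0.0137
```

Call:
arm_command([
  {"offset":[0,0,0],"twist":0,"hand":0.3},
  {"offset":[0,0,0],"twist":0,"hand":0.3},
  {"offset":[0,0,0],"twist":0,"hand":0.3},
  {"offset":[-0.6,0,0],"twist":0,"hand":0.3},
  {"offset":[-1,0,0],"twist":0,"hand":0.3},
  {"offset":[-1,0,0],"twist":0,"hand":-1},
  {"offset":[-1,0,0],"twist":0,"hand":-1},
  {"offset":[-1,0,0],"twist":0,"hand":-1},
])

```text
t: 31.35
tool_pos: [0.4489, 0.1881, 0.1499]
tool_rot: [0.525, 0.474, -0.524, 0.474]
force: [-0.0, 0.1, 0.4]
gripper_width: 0.048
```

Run:
```python
from plan import *
c=cur();print(np.round(c,4))
go(c,(.4505,-.170,.15,jaw(np.radians(145.4),c[3])),"hover S1")
```

```text
[ 0.4489  0.1881  0.1499 -0.1009]
hover S1 twist 11 x -0.971 | shift 12 x [-0.0, -0.98, 0.682] total [-0.006, -11.755, 8.186] j6end -1.33
```

Call:
arm_command([
  {"offset":[0,0,0],"twist":-0.97,"hand":-1},
  {"offset":[0,0,0],"twist":-0.97,"hand":-1},
  {"offset":[0,0,0],"twist":-0.97,"hand":-1},
  {"offset":[0,0,0],"twist":-0.97,"hand":-1},
  {"offset":[0,0,0],"twist":-0.97,"hand":-1},
  {"offset":[0,0,0],"twist":-0.97,"hand":-1},
  {"offset":[0,0,0],"twist":-0.97,"hand":-1},
  {"offset":[0,0,0],"twist":-0.97,"hand":-1},
  {"offset":[0,0,0],"twist":-0.97,"hand":-1},
  {"offset":[0,0,0],"twist":-0.97,"hand":-1},
  {"offset":[0,0,0],"twist":-0.97,"hand":-1},
])

```text
t: 32.27
tool_pos: [0.4491, 0.1882, 0.1486]
tool_rot: [0.209, 0.675, -0.209, 0.676]
force: [0.0, -0.4, -0.4]
gripper_width: 0.095
```

Call:
arm_command([
  {"offset":[0,-0.98,0.68],"twist":0,"hand":-1},
  {"offset":[0,-0.98,0.68],"twist":0,"hand":-1},
  {"offset":[0,-0.98,0.68],"twist":0,"hand":-1},
  {"offset":[0,-0.98,0.68],"twist":0,"hand":-1},
  {"offset":[0,-0.98,0.68],"twist":0,"hand":-1},
  {"offset":[0,-0.98,0.68],"twist":0,"hand":-1},
  {"offset":[0,-0.98,0.68],"twist":0,"hand":-1},
  {"offset":[0,-0.98,0.68],"twist":0,"hand":-1},
  {"offset":[0,-0.98,0.68],"twist":0,"hand":-1},
  {"offset":[0,-0.98,0.68],"twist":0,"hand":-1},
  {"offset":[0,-0.98,0.68],"twist":0,"hand":-1},
  {"offset":[0,-0.98,0.68],"twist":0,"hand":-1},
  {"offset":[0,0,0],"twist":0,"hand":-1},
  {"offset":[0,0,0],"twist":0,"hand":-1},
  {"offset":[0,0,0],"twist":0,"hand":-1},
])

```text
t: 33.52
tool_pos: [0.4494, -0.1694, 0.1484]
tool_rot: [0.211, 0.675, -0.211, 0.675]
force: [0.0, -0.1, 0.9]
gripper_width: 0.0947
```

```bash
cat >> plan.py <<'E'
def turn(sl,th,straight=True):
    p,t=slot(sl)
    if straight: th=t-((t-th+np.pi/2)%np.pi-np.pi/2)
    return th
E
python3 - <<'E'
from plan import *
r=look("straight","h5")
if r: carry(r[0],turn("Sb",r[1]),"Sb")
E
```

```text
straight [ 0.4489 -0.1713] 145.3 res 0.0025 [0.0413 0.0862]
straight [ 0.417  -0.3085] 96.2 res 0.0853 [0.0297 0.065 ]
cur [ 0.4495 -0.169   0.1485  0.9664] t 33.5667
align twist 1 x 0.009 | shift 1 x [-0.0, -0.088, 0.033] total [-0.0, -0.088, 0.033] j6end -1.33
down twist 0 x -0.0 | shift 5 x [0.956, 0.0, 0.0] total [4.78, 0.0, 0.0] j6end -1.33
up twist 0 x -0.0 | shift 5 x [-0.808, 0.0, 0.0] total [-4.04, 0.0, 0.0] j6end -1.33
over twist 6 x -0.841 | shift 13 x [-0.0, 0.994, 0.137] total [-0.0, 12.921, 1.78] j6end -1.2
low twist 0 x 0.0 | shift 3 x [0.867, 0.0, 0.0] total [2.6, 0.0, 0.0] j6end -1.2
slot [0.5258 0.1456] jaw 1.4699
```

View pics/h5.png

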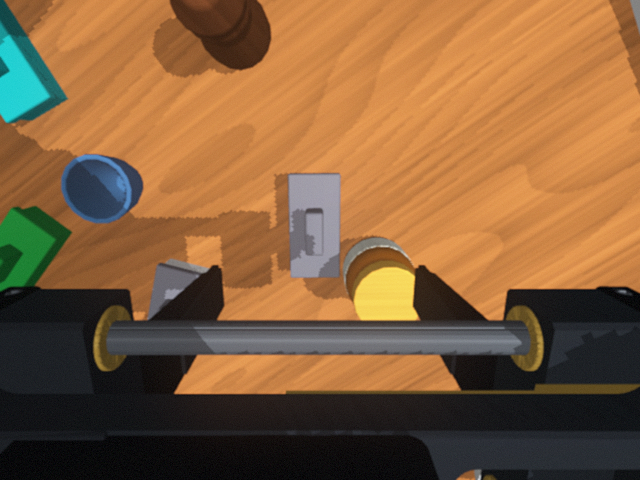

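Straight tub at (314,225) between the fingers. The jar is at (380,275), so I narrow the fingers before going down.

Call:
arm_command([
  {"offset":[0,-0.09,0.03],"twist":0.01,"hand":0.2},
  {"offset":[0,0,0],"twist":0,"hand":0.2},
  {"offset":[0.9,0,0],"twist":0,"hand":0.2},
  {"offset":[1,0,0],"twist":0,"hand":0.2},
  {"offset":[1,0,0],"twist":0,"hand":0.2},
  {"offset":[1,0,0],"twist":0,"hand":0.2},
  {"offset":[0.6,0,0],"twist":0,"hand":0.2},
  {"offset":[0.28,0,0],"twist":0,"hand":0.2},
  {"offset":[0,0,0],"twist":0,"hand":0.2},
  {"offset":[0,0,0],"twist":0,"hand":1},
  {"offset":[0,0,0],"twist":0,"hand":1},
  {"offset":[0,0,0],"twist":0,"hand":1},
  {"offset":[0,0,0],"twist":0,"hand":1},
  {"offset":[0,0,0],"twist":0,"hand":1},
  {"offset":[-0.4,0,0],"twist":0,"hand":1},
  {"offset":[-0.8,0,0],"twist":0,"hand":1},
  {"offset":[-0.95,0,0],"twist":0,"hand":1},
  {"offset":[-0.95,0,0],"twist":0,"hand":1},
  {"offset":[-0.95,0,0],"twist":0,"hand":1},
], force=45)

```text
t: 35.15
tool_pos: [0.4487, -0.1719, 0.1319]
tool_rot: [0.211, 0.675, -0.211, 0.675]
force: [-0.2, -0.6, -1.6]
gripper_width: 0.0139
```

Call:
arm_command([
  {"offset":[0,0,0],"twist":-0.84,"hand":1},
  {"offset":[0,0,0],"twist":-0.84,"hand":1},
  {"offset":[0,0,0],"twist":-0.84,"hand":1},
  {"offset":[0,0,0],"twist":-0.84,"hand":1},
  {"offset":[0,0,0],"twist":-0.84,"hand":1},
  {"offset":[0,0,0],"twist":-0.84,"hand":1},
  {"offset":[0,0.99,0.14],"twist":0,"hand":1},
  {"offset":[0,0.99,0.14],"twist":0,"hand":1},
  {"offset":[0,0.99,0.14],"twist":0,"hand":1},
  {"offset":[0,0.99,0.14],"twist":0,"hand":1},
  {"offset":[0,0.99,0.14],"twist":0,"hand":1},
  {"offset":[0,0.99,0.14],"twist":0,"hand":1},
  {"offset":[0,0.99,0.14],"twist":0,"hand":1},
  {"offset":[0,0.99,0.14],"twist":0,"hand":1},
])

```text
t: 36.32
tool_pos: [0.497, 0.0234, 0.131]
tool_rot: [0.036, 0.706, -0.036, 0.706]
force: [0.6, -1.2, -1.0]
gripper_width: 0.0136
```

Call:
arm_command([
  {"offset":[0,0.99,0.14],"twist":0,"hand":1},
  {"offset":[0,0.99,0.14],"twist":0,"hand":1},
  {"offset":[0,0.99,0.14],"twist":0,"hand":1},
  {"offset":[0,0.99,0.14],"twist":0,"hand":1},
  {"offset":[0,0.99,0.14],"twist":0,"hand":1},
  {"offset":[0.6,0,0],"twist":0,"hand":1},
  {"offset":[0.6,0,0],"twist":0,"hand":1},
  {"offset":[0,0,0],"twist":0,"hand":1},
  {"offset":[0,0,0],"twist":0,"hand":1},
  {"offset":[0,0,0],"twist":0,"hand":1},
])

```text
t: 37.15
tool_pos: [0.5272, 0.1433, 0.1011]
tool_rot: [0.036, 0.706, -0.036, 0.706]
force: [0.5, -0.3, -1.4]
gripper_width: 0.0135
```

Run:
```python
from plan import *
place("Sb")
im,_=snap("wrist");s,_=snap("scene")
cv2.imwrite("pics/p3.png",np.vstack([cv2.resize(im[:300],(576,270)),cv2.copyMakeBorder(cv2.resize(s[120:260,290:510],(500,318)),0,0,0,76,0)]))
```

```text
[0.5272 0.1433 0.1011 1.4686] w 0.0135 t 37.15
fix twist 1 x -0.013 | shift 1 x [-0.0, 0.088, -0.067] total [-0.0, 0.088, -0.067] j6end -1.2
down twist 0 x -0.0 | shift 3 x [0.908, 0.0, 0.0] total [2.723, 0.0, 0.0] j6end -1.2
```

View pics/p3.png

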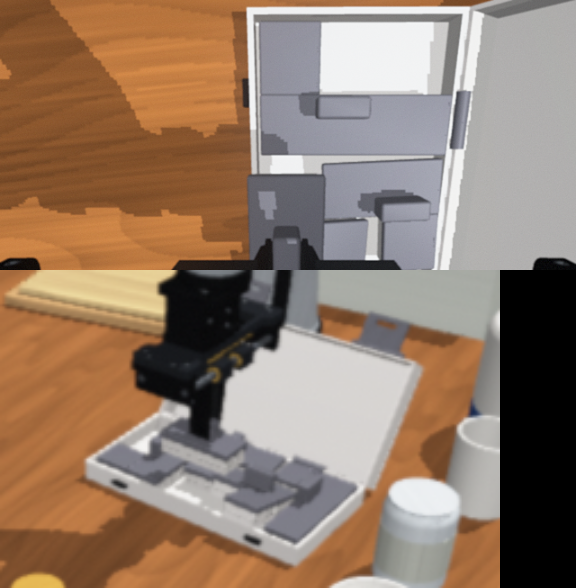

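Run:
```python
from plan import *
c=cal("wrist");im,_=snap("wrist","p3w")
f=lambda P:np.round((P[:,:2]-BX)@rot(BT)*1000,1).tolist()
k=640/576;g=lambda *q:[(u*k,v*300/270) for u,v in q]
print("C1 near edge",f(ray(c,g((323,165),(440,158)),.030)),"C1 notch",f(ray(c,g((325,223),(366,219),(384,222)),.030)))
print("LL edge",f(ray(c,g((262,155),(450,155)),.030)),"rim",f(ray(c,g((248,10),(468,8)),.024)))
print("Sb far edge",f(ray(c,g((248,176),(324,176)),.1011-.003)))
cv2.imwrite("pics/p3b.png",cv2.resize(im[80:300,260:520],None,fx=3,fy=2.7))
```

```text
C1 near edge [[-39.1, -20.6], [-43.9, 64.0]] C1 notch [[5.2, -17.9], [2.1, 13.2], [4.5, 27.1]]
LL edge [[-46.4, -65.0], [-46.1, 71.0]] rim [[-141.5, -72.7], [-142.3, 73.6]]
Sb far edge [[-42.1, -67.6], [-42.0, -27.5]]
```

View pics/p3b.png

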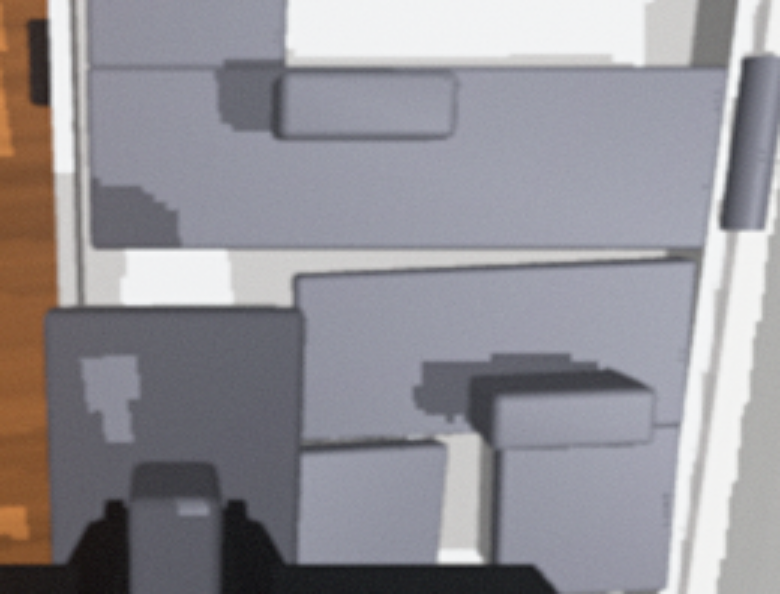

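C1 has a yaw of about 3°, pushed by LR via C2; gaps are still fine. Lowering Sb with the small correction.

Call:
arm_command([
  {"offset":[0.3,0.08,-0.07],"twist":-0.01,"hand":1},
  {"offset":[0.7,0,0],"twist":0,"hand":1},
  {"offset":[0.5,0,0],"twist":0,"hand":1},
  {"offset":[0.4,0,0],"twist":0,"hand":1},
  {"offset":[0.4,0,0],"twist":0,"hand":1},
  {"offset":[0.4,0,0],"twist":0,"hand":1},
  {"offset":[0,0,0],"twist":0,"hand":1},
  {"offset":[0,0,0],"twist":0,"hand":1},
])

```text
t: 37.97
tool_pos: [0.5254, 0.1456, 0.0319]
tool_rot: [0.036, 0.706, -0.036, 0.706]
force: [-0.7, 0.5, -1.7]
gripper_width: 0.014
```

Run:
```python
from plan import *
c=cur();print(np.round(c,4),robot.state()["force"],robot.state()["gripper_width"])
go((*c[:2],.15,c[3]),(.44,-.31,.15,np.radians(35)),"hover S2 from z.15")
```

```text
[0.5254 0.1456 0.0319 1.4699] [-0.66274808  0.46067685 -1.65692046] 0.0139618844009784
hover S2 from z.15 twist 9 x 0.954 | shift 14 x [-0.0, -0.947, 0.926] total [-0.0, -13.252, 12.971] j6end -1.22
```

Call:
arm_command([
  {"offset":[0,0,0],"twist":0,"hand":0.3},
  {"offset":[0,0,0],"twist":0,"hand":0.3},
  {"offset":[0,0,0],"twist":0,"hand":0.3},
  {"offset":[-0.7,0,0],"twist":0,"hand":0.3},
  {"offset":[-1,0,0],"twist":0,"hand":0.3},
  {"offset":[-1,0,0],"twist":0,"hand":-1},
  {"offset":[-1,0,0],"twist":0,"hand":-1},
  {"offset":[-1,0,0],"twist":0,"hand":-1},
  {"offset":[0,0,0],"twist":0.95,"hand":-1},
  {"offset":[0,0,0],"twist":0.95,"hand":-1},
  {"offset":[0,0,0],"twist":0.95,"hand":-1},
  {"offset":[0,0,0],"twist":0.95,"hand":-1},
  {"offset":[0,0,0],"twist":0.95,"hand":-1},
  {"offset":[0,0,0],"twist":0.95,"hand":-1},
  {"offset":[0,0,0],"twist":0.95,"hand":-1},
  {"offset":[0,0,0],"twist":0.95,"hand":-1},
  {"offset":[0,0,0],"twist":0.95,"hand":-1},
])

```text
t: 39.38
tool_pos: [0.5254, 0.1456, 0.1502]
tool_rot: [0.327, 0.627, -0.327, 0.627]
force: [-0.1, -0.2, -0.8]
gripper_width: 0.0948
```

Call:
arm_command([
  {"offset":[0,-0.95,0.93],"twist":0,"hand":-1},
  {"offset":[0,-0.95,0.93],"twist":0,"hand":-1},
  {"offset":[0,-0.95,0.93],"twist":0,"hand":-1},
  {"offset":[0,-0.95,0.93],"twist":0,"hand":-1},
  {"offset":[0,-0.95,0.93],"twist":0,"hand":-1},
  {"offset":[0,-0.95,0.93],"twist":0,"hand":-1},
  {"offset":[0,-0.95,0.93],"twist":0,"hand":-1},
  {"offset":[0,-0.95,0.93],"twist":0,"hand":-1},
  {"offset":[0,-0.95,0.93],"twist":0,"hand":-1},
  {"offset":[0,-0.95,0.93],"twist":0,"hand":-1},
  {"offset":[0,-0.95,0.93],"twist":0,"hand":-1},
  {"offset":[0,-0.95,0.93],"twist":0,"hand":-1},
  {"offset":[0,-0.95,0.93],"twist":0,"hand":-1},
  {"offset":[0,-0.95,0.93],"twist":0,"hand":-1},
  {"offset":[0,0,0],"twist":0,"hand":-1},
  {"offset":[0,0,0],"twist":0,"hand":-1},
  {"offset":[0,0,0],"twist":0,"hand":-1},
])

```text
t: 40.8
tool_pos: [0.4414, -0.3116, 0.15]
tool_rot: [0.325, 0.628, -0.325, 0.628]
force: [0.5, -0.0, -0.6]
gripper_width: 0.0952
```

Run:
```python
from plan import *
r=look("straight","h6")
if r: carry(r[0],turn("Sa",r[1]),"Sa")
```

```text
straight [ 0.4435 -0.3197] 129.8 res 0.0018 [0.0409 0.0873]
cur [ 0.4416 -0.3111  0.1501  0.6155] t 40.85
align twist 1 x -0.797 | shift 1 x [-0.0, -0.162, 0.31] total [-0.0, -0.162, 0.31] j6end -1.32
down twist 0 x -0.0 | shift 5 x [0.969, 0.0, 0.0] total [4.846, 0.0, 0.0] j6end -1.32
up twist 0 x -0.0 | shift 5 x [-0.808, 0.0, 0.0] total [-4.04, 0.0, 0.0] j6end -1.32
over twist 8 x 0.995 | shift 22 x [-0.0, -0.145, -0.982] total [-0.0, -3.2, -21.61] j6end 0.6
low twist 0 x 0.0 | shift 3 x [0.867, 0.0, 0.0] total [2.6, 0.0, 0.0] j6end 0.6
slot [0.4183 0.2259] jaw -0.1009
```

Call:
arm_command([
  {"offset":[0,0,0],"twist":-0.8,"hand":0.2},
  {"offset":[0,-0.16,0.31],"twist":0,"hand":0.2},
  {"offset":[0.9,0,0],"twist":0,"hand":0.2},
  {"offset":[1,0,0],"twist":0,"hand":0.2},
  {"offset":[1,0,0],"twist":0,"hand":0.2},
  {"offset":[1,0,0],"twist":0,"hand":0.2},
  {"offset":[0.6,0,0],"twist":0,"hand":0.2},
  {"offset":[0.35,0,0],"twist":0,"hand":0.2},
  {"offset":[0,0,0],"twist":0,"hand":0.2},
  {"offset":[0,0,0],"twist":0,"hand":1},
  {"offset":[0,0,0],"twist":0,"hand":1},
  {"offset":[0,0,0],"twist":0,"hand":1},
  {"offset":[0,0,0],"twist":0,"hand":1},
  {"offset":[0,0,0],"twist":0,"hand":1},
  {"offset":[-0.4,0,0],"twist":0,"hand":1},
  {"offset":[-0.8,0,0],"twist":0,"hand":1},
  {"offset":[-0.95,0,0],"twist":0,"hand":1},
  {"offset":[-0.95,0,0],"twist":0,"hand":1},
  {"offset":[-0.95,0,0],"twist":0,"hand":1},
], force=45)

```text
t: 42.43
tool_pos: [0.4434, -0.3204, 0.132]
tool_rot: [0.3, 0.64, -0.3, 0.64]
force: [-0.4, -0.3, -1.0]
gripper_width: 0.0135
```

Call:
arm_command([
  {"offset":[0,0,0],"twist":1,"hand":1},
  {"offset":[0,0,0],"twist":1,"hand":1},
  {"offset":[0,0,0],"twist":1,"hand":1},
  {"offset":[0,0,0],"twist":1,"hand":1},
  {"offset":[0,0,0],"twist":1,"hand":1},
  {"offset":[0,0,0],"twist":1,"hand":1},
  {"offset":[0,0,0],"twist":1,"hand":1},
  {"offset":[0,0,0],"twist":0.96,"hand":1},
  {"offset":[0,-0.15,-0.98],"twist":0,"hand":1},
  {"offset":[0,-0.15,-0.98],"twist":0,"hand":1},
  {"offset":[0,-0.15,-0.98],"twist":0,"hand":1},
  {"offset":[0,-0.15,-0.98],"twist":0,"hand":1},
  {"offset":[0,-0.15,-0.98],"twist":0,"hand":1},
  {"offset":[0,-0.15,-0.98],"twist":0,"hand":1},
  {"offset":[0,-0.15,-0.98],"twist":0,"hand":1},
  {"offset":[0,-0.15,-0.98],"twist":0,"hand":1},
  {"offset":[0,-0.15,-0.98],"twist":0,"hand":1},
  {"offset":[0,-0.15,-0.98],"twist":0,"hand":1},
  {"offset":[0,-0.15,-0.98],"twist":0,"hand":1},
])

```text
t: 44.02
tool_pos: [0.4294, -0.0472, 0.1309]
tool_rot: [0.525, 0.474, -0.525, 0.474]
force: [0.3, -1.0, -1.2]
gripper_width: 0.0135
```

Call:
arm_command([
  {"offset":[0,-0.15,-0.98],"twist":0,"hand":1},
  {"offset":[0,-0.15,-0.98],"twist":0,"hand":1},
  {"offset":[0,-0.15,-0.98],"twist":0,"hand":1},
  {"offset":[0,-0.15,-0.98],"twist":0,"hand":1},
  {"offset":[0,-0.15,-0.98],"twist":0,"hand":1},
  {"offset":[0,-0.15,-0.98],"twist":0,"hand":1},
  {"offset":[0,-0.15,-0.98],"twist":0,"hand":1},
  {"offset":[0,-0.15,-0.98],"twist":0,"hand":1},
  {"offset":[0,-0.15,-0.98],"twist":0,"hand":1},
  {"offset":[0,-0.15,-0.98],"twist":0,"hand":1},
  {"offset":[0,-0.15,-0.98],"twist":0,"hand":1},
  {"offset":[0.6,0,0],"twist":0,"hand":1},
  {"offset":[0.6,0,0],"twist":0,"hand":1},
  {"offset":[0,0,0],"twist":0,"hand":1},
  {"offset":[0,0,0],"twist":0,"hand":1},
  {"offset":[0,0,0],"twist":0,"hand":1},
])

```text
t: 45.35
tool_pos: [0.4161, 0.2239, 0.101]
tool_rot: [0.525, 0.474, -0.524, 0.474]
force: [0.2, 0.9, -1.7]
gripper_width: 0.0135
```

Run:
```python
from plan import *
place("Sa")
```

```text
[ 0.4161  0.2239  0.101  -0.1014] w 0.0135 t 45.35
fix twist 1 x -0.005 | shift 1 x [-0.0, 0.079, -0.088] total [-0.0, 0.079, -0.088] j6end 0.6
down twist 0 x -0.0 | shift 3 x [0.906, 0.0, 0.0] total [2.719, 0.0, 0.0] j6end 0.6
```

Call:
arm_command([
  {"offset":[0.3,0.08,-0.09],"twist":0,"hand":1},
  {"offset":[0.7,0,0],"twist":0,"hand":1},
  {"offset":[0.5,0,0],"twist":0,"hand":1},
  {"offset":[0.4,0,0],"twist":0,"hand":1},
  {"offset":[0.4,0,0],"twist":0,"hand":1},
  {"offset":[0.4,0,0],"twist":0,"hand":1},
  {"offset":[0,0,0],"twist":0,"hand":1},
  {"offset":[0,0,0],"twist":0,"hand":1},
])

```text
t: 46.02
tool_pos: [0.4184, 0.2259, 0.0325]
tool_rot: [0.525, 0.474, -0.525, 0.474]
force: [0.3, 0.4, -1.5]
gripper_width: 0.014
```

Call:
arm_command([
  {"offset":[0,0,0],"twist":0,"hand":0.3},
  {"offset":[0,0,0],"twist":0,"hand":0.3},
  {"offset":[0,0,0],"twist":0,"hand":0.3},
  {"offset":[-0.7,0,0],"twist":0,"hand":0.3},
  {"offset":[-1,0,0],"twist":0,"hand":0.3},
  {"offset":[-1,0,0],"twist":0,"hand":0.3},
  {"offset":[-1,0,0],"twist":0,"hand":0.3},
  {"offset":[-1,0,0],"twist":0,"hand":0.3},
  {"offset":[-1,0,0.5],"twist":0,"hand":1},
  {"offset":[-1,0,1],"twist":0,"hand":1},
  {"offset":[-1,0,1],"twist":0,"hand":1},
  {"offset":[-1,0,1],"twist":0,"hand":1},
  {"offset":[-1,0,1],"twist":0,"hand":1},
  {"offset":[-1,0,1],"twist":0,"hand":1},
  {"offset":[0,0,0],"twist":0,"hand":1},
  {"offset":[0,0,0],"twist":0,"hand":1},
])

```text
t: 47.35
tool_pos: [0.4044, 0.0885, 0.3012]
tool_rot: [0.526, 0.473, -0.524, 0.474]
force: [-0.8, 0.2, -0.0]
gripper_width: 0.001
```

Run:
```python
from plan import *
c=cur();print(np.round(c,4))
im,_=snap("wrist","f1");s,_=snap("scene","f1s");d,_=snap("side","f1d")
cv2.imwrite("pics/f1c.png",np.vstack([cv2.resize(im[:300],(576,270)),np.hstack([cv2.resize(s[110:250,310:490],(400,311)),cv2.resize(d[280:400,170:370],(518,311))])[:,:576]]))
```

```text
[ 0.4044  0.0885  0.3012 -0.1034]
```

View pics/f1c.png

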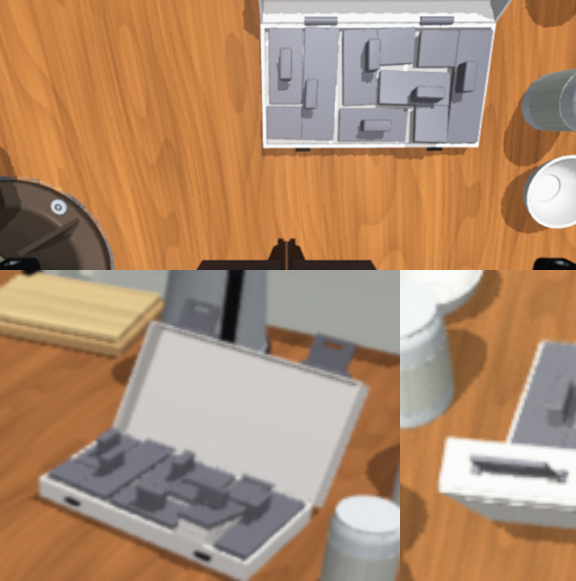

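Run:
```python
from h import *
im=cv2.imread("pics/f1.png");s=cv2.imread("pics/f1s.png")
a=cv2.resize(im[18:170,285:555],(560,315),interpolation=cv2.INTER_CUBIC);b=cv2.resize(s[185:250,325:455],(560,280),interpolation=cv2.INTER_CUBIC)
cv2.imwrite("pics/f1z.png",np.vstack([a,b]))
```

```text
(no output)
```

View pics/f1z.png

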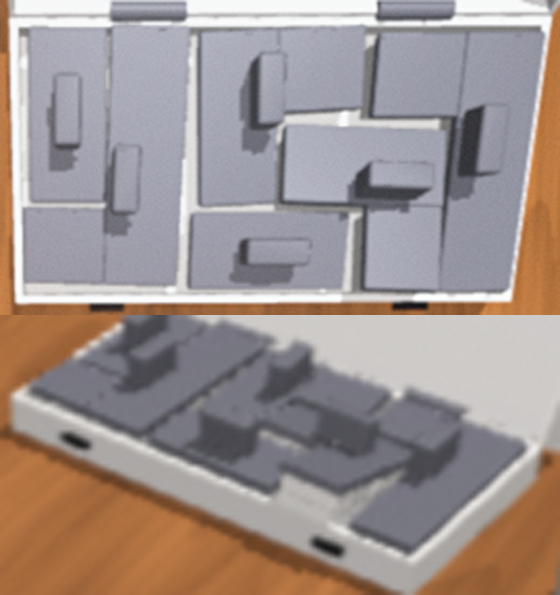

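Run:
```python
from plan import *
W=cal("wrist");S=cal("scene")
def tri(a,b):
    A=[]
    for (K,T),(u,v) in((W,a),(S,b)):
        P=K@np.diag([1,-1,-1])@T[:3];A+= [u*P[2]-P[0],v*P[2]-P[1]]
    X=np.linalg.svd(np.array(A))[2][-1];X=X[:3]/X[3];return np.round(np.r_[(X[:2]-BX)@rot(BT),X[2]]*1000,1), np.round(np.r_[proj(W,X)[0]-a,proj(S,X)[0]-b],1)
w=lambda x,y:(285+x*270/560,18+y*152/315)
s=lambda x,y:(325+x*130/560,185+(y-315)*65/280)
print("C2 FL",tri(w(365,290),s(275,465)),"FR",tri(w(438,290),s(340,492)))
print("LR FL",tri(w(443,291),s(352,530)),"FR",tri(w(508,292),s(410,552)))
print("Sb FR",tri(w(347,288),s(270,492)), "LL FR",tri(w(178,285),s(148,432)))
print("C2 rib",tri(w(402,172),s(345,415)),"nominal 57,-12,52;  Sb rib",tri(w(277,247),s(230,405)))
```

```text
C2 FL (array([ 47.7, -65.5,  44.1]), array([-0.5,  0.3,  0.2, -0. ])) FR (array([ 89.6, -64.8,  42.3]), array([ 0.6, -0.4, -0.2,  0.1]))
LR FL (array([101.3, -67. ,  22.6]), array([-0.,  0.,  0., -0.])) FR (array([138.3, -67.3,  23.9]), array([ 0.2, -0.2, -0.1,  0. ]))
Sb FR (array([ 45.2, -65.3,  24.2]), array([-0.1,  0.1,  0. , -0. ])) LL FR (array([-48.4, -60.8,  26. ]), array([ 3. , -2.2, -1. ,  0.1]))
C2 rib (array([57.2, -5.6, 52. ]), array([-1.1,  0.8,  0.4, -0.1])) nominal 57,-12,52;  Sb rib (array([ -2.4, -41.1,  52.9]), array([ 1.5, -1.1, -0.5,  0.1]))
```

C2 turns out tilted: its front edge is about 18 mm high and rides on the front wall. I'll regrip it by the rib and reseat it, measuring the free gap first.

Run:
```python
from plan import *
W=cal("wrist")
w=lambda x,y:(285+x*270/560,18+y*152/315)
f=lambda *q:np.round((ray(W,[w(*a) for a in q],.030)[:,:2]-BX)@rot(BT)*1000,1).tolist()
print("C1 notch lower edge",f((285,112),(362,108)),"C1 right edge",f((279,110),(277,205)))
print("LR foot lower",f((375,116),(452,118)),"LR left edge",f((452,120),(443,291)),"Sb top",f((195,210),(349,212)),"Sb right",f((349,212),(347,288)))
print("check LL/Sa", f((30,28),(22,283),(188,28),(178,285)),"nominal -136,67 ; -136,-67; -48,67; -48,-67")
c=cur();p,t=slot("C2");j=jaw(t,c[3]);print(p,j)
a=go(c,(BX+rot(BT)@[.057,-.010]).tolist()+[.15,j],"hover C2 regrip")
```

```text
C1 notch lower edge [[1.4, 27.4], [42.3, 29.3]] C1 right edge [[-1.9, 28.4], [0.5, -20.0]]
LR foot lower [[49.7, 25.4], [91.0, 24.3]] LR left edge [[91.1, 23.3], [97.7, -66.6]] Sb top [[-44.5, -22.6], [40.5, -23.7]] Sb right [[40.5, -23.7], [43.2, -64.8]]
check LL/Sa [[-134.2, 67.9], [-140.5, -61.9], [-52.0, 67.9], [-52.4, -63.1]] nominal -136,67 ; -136,-67; -48,67; -48,-67
[0.5859017 0.1737206] 1.4699162960296241
hover C2 regrip twist 16 x -0.982 | shift 7 x [0.853, 0.594, 0.987] total [5.968, 4.157, 6.909] j6end -1.18
```

Call:
arm_command([
  {"offset":[0,0,0],"twist":-0.98,"hand":0.4},
  {"offset":[0,0,0],"twist":-0.98,"hand":0.4},
  {"offset":[0,0,0],"twist":-0.98,"hand":0.4},
  {"offset":[0,0,0],"twist":-0.98,"hand":0.4},
  {"offset":[0,0,0],"twist":-0.98,"hand":0.4},
  {"offset":[0,0,0],"twist":-0.98,"hand":0.4},
  {"offset":[0,0,0],"twist":-0.98,"hand":0.4},
  {"offset":[0,0,0],"twist":-0.98,"hand":0.4},
  {"offset":[0,0,0],"twist":-0.98,"hand":0.4},
  {"offset":[0,0,0],"twist":-0.98,"hand":0.4},
  {"offset":[0,0,0],"twist":-0.98,"hand":0.4},
  {"offset":[0,0,0],"twist":-0.98,"hand":0.4},
  {"offset":[0,0,0],"twist":-0.98,"hand":0.4},
  {"offset":[0,0,0],"twist":-0.98,"hand":0.4},
  {"offset":[0,0,0],"twist":-0.98,"hand":0.4},
  {"offset":[0,0,0],"twist":-0.98,"hand":0.4},
])

```text
t: 48.83
tool_pos: [0.4039, 0.0901, 0.2989]
tool_rot: [0.034, 0.707, -0.035, 0.705]
force: [-0.2, -1.4, 1.0]
gripper_width: 0.0285
```

Call:
arm_command([
  {"offset":[0.85,0.6,0.99],"twist":0,"hand":0.4},
  {"offset":[0.85,0.6,0.99],"twist":0,"hand":0.4},
  {"offset":[0.85,0.6,0.99],"twist":0,"hand":0.4},
  {"offset":[0.85,0.6,0.99],"twist":0,"hand":0.4},
  {"offset":[0.85,0.6,0.99],"twist":0,"hand":0.4},
  {"offset":[0.85,0.6,0.99],"twist":0,"hand":0.4},
  {"offset":[0.85,0.6,0.99],"twist":0,"hand":0.4},
  {"offset":[0,0,0],"twist":0,"hand":0.4},
  {"offset":[0,0,0],"twist":0,"hand":0.4},
  {"offset":[0,0,0],"twist":0,"hand":0.4},
])

```text
t: 49.67
tool_pos: [0.5864, 0.1763, 0.1506]
tool_rot: [0.036, 0.707, -0.036, 0.705]
force: [-0.3, 0.4, 0.5]
gripper_width: 0.0286
```

Run:
```python
from plan import *
c=cur();print(np.round(c,4),robot.state()["gripper_width"],"box xy",(np.array(c[:2])-BX)@rot(BT)*1000)
j=1.4699
a=go(c,(*(BX+rot(BT)@[.057,-.008]),c[2],j),"align");go(a,(*a[:2],.046,j),"down")
snap("wrist","g1")
im=cv2.imread("pics/g1.png");cv2.imwrite("pics/g1c.png",cv2.resize(im[:320],(780,390)))
```

```text
[0.5864 0.1763 0.1506 1.4681] 0.028564813160185176 box xy [57.19638366 -9.40403606]
align twist 1 x -0.018 | shift 1 x [-0.0, 0.056, -0.008] total [-0.0, 0.056, -0.008] j6end -1.18
down twist 0 x -0.0 | shift 5 x [0.836, 0.0, 0.0] total [4.182, 0.0, 0.0] j6end -1.18
```

View pics/g1c.png

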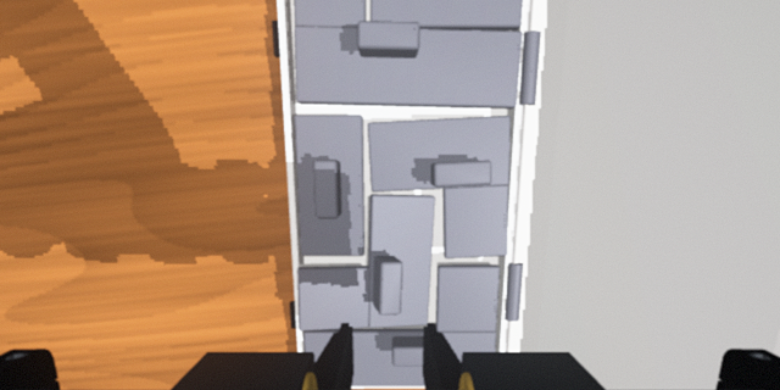

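C2's rib (388,287) lies between the jaws and the neighbouring ribs are clear, so I regrip high on the rib.

Call:
arm_command([
  {"offset":[0.9,0.06,0],"twist":0,"hand":0.4},
  {"offset":[1,0,0],"twist":0,"hand":0.4},
  {"offset":[1,0,0],"twist":0,"hand":0.4},
  {"offset":[0.7,0,0],"twist":0,"hand":0.4},
  {"offset":[0.4,0,0],"twist":0,"hand":0.4},
  {"offset":[0.2,0,0],"twist":0,"hand":0.4},
  {"offset":[0,0,0],"twist":0,"hand":0.4},
], force=20)

```text
t: 50.3
tool_pos: [0.5873, 0.1771, 0.0466]
tool_rot: [0.037, 0.706, -0.037, 0.706]
force: [-0.1, -0.3, -0.0]
gripper_width: 0.0283
```

Call:
arm_command([
  {"offset":[0,0,0],"twist":0,"hand":1},
  {"offset":[0,0,0],"twist":0,"hand":1},
  {"offset":[0,0,0],"twist":0,"hand":1},
  {"offset":[0,0,0],"twist":0,"hand":1},
  {"offset":[-0.2,0,0],"twist":0,"hand":1},
  {"offset":[-0.4,0,0],"twist":0,"hand":1},
  {"offset":[-0.6,0,0],"twist":0,"hand":1},
  {"offset":[-0.4,0,0],"twist":0,"hand":1},
  {"offset":[0,0,0],"twist":0,"hand":1},
  {"offset":[0,0,0],"twist":0,"hand":1},
  {"offset":[0,0,0],"twist":0,"hand":1},
], force=40)

```text
t: 51.22
tool_pos: [0.5873, 0.1771, 0.0861]
tool_rot: [0.037, 0.706, -0.037, 0.706]
force: [-0.0, 0.2, -1.9]
gripper_width: 0.0141
```

Run:
```python
from plan import *
c=cur();s=robot.state();print(np.round(c,4),s["gripper_width"],s["force"],s["moment"],"box xy",(np.array(c[:2])-BX)@rot(BT)*1000)
im,_=snap("wrist","g2");sc,_=snap("scene","g2s")
cv2.imwrite("pics/g2c.png",np.vstack([cv2.resize(im[:300,200:460],(494,285)),cv2.resize(sc[160:250,325:455],(494,300))]))
```

```text
[0.5873 0.1771 0.0861 1.467 ] 0.014082113731518863 [-1.89137828e-03  2.14098713e-01 -1.94426684e+00] [ 0.07086464 -0.13417417  0.01666231] box xy [58.08471579 -8.46490527]
```

View pics/g2c.png

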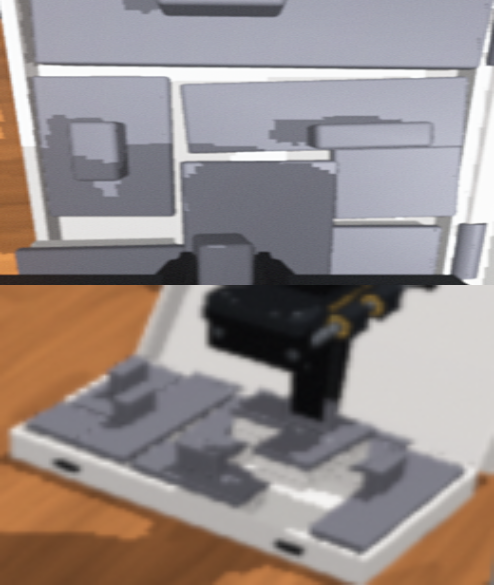

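Run:
```python
from plan import *
W=cal("wrist");f=lambda z,*q:np.round((ray(W,[(200+u*260/494,v*300/285) for u,v in q],z)[:,:2]-BX)@rot(BT)*1000,1).tolist()
for z in(.072,.077,.082): print(z,"arm far edge",f(z,(183,161),(336,161)),"front cell far corners",f(z,(17,248),(185,247)))
print("C1 bottom edges",f(.030,(188,152),(272,149),(336,219),(462,217)),"LR foot far",f(.030,(334,226),(438,224)),"Sb",f(.030,(33,78),(168,77),(173,215),(50,217)))
c=cur();print((np.array(c[:2])-BX)@rot(BT)*1000)
a=go(c,(*slot("C2")[0],c[2],1.4699),"fix")
```

```text
0.072 arm far edge [[2.7, -18.3], [2.9, 21.6]] front cell far corners [[50.5, -65.5], [50.1, -18.7]]
0.077 arm far edge [[2.3, -18.0], [2.5, 20.8]] front cell far corners [[48.8, -64.0], [48.4, -18.4]]
0.082 arm far edge [[1.9, -17.7], [2.0, 20.0]] front cell far corners [[47.1, -62.4], [46.7, -18.1]]
C1 bottom edges [[0.8, -19.2], [-1.0, 7.5], [45.0, 29.6], [43.8, 71.6]] LR foot far [[49.9, 29.1], [48.6, 64.0]] Sb [[-43.3, -65.2], [-43.7, -24.4], [42.1, -24.9], [43.3, -66.0]]
[57.95440997 -8.49908558]
fix twist 1 x -0.029 | shift 1 x [-0.0, -0.14, -0.038] total [-0.0, -0.14, -0.038] j6end -1.18
```

Call:
arm_command([
  {"offset":[0,-0.08,-0.03],"twist":-0.03,"hand":1},
  {"offset":[0.4,0,0],"twist":0,"hand":1},
  {"offset":[0.4,0,0],"twist":0,"hand":1},
  {"offset":[0.4,0,0],"twist":0,"hand":1},
  {"offset":[0.4,0,0],"twist":0,"hand":1},
  {"offset":[0,0,0],"twist":0,"hand":1},
  {"offset":[0,0,0],"twist":0,"hand":1},
])

```text
t: 51.9
tool_pos: [0.5862, 0.1752, 0.0452]
tool_rot: [0.036, 0.707, -0.036, 0.706]
force: [0.9, -0.1, -2.5]
gripper_width: 0.0138
```

Call:
arm_command([
  {"offset":[0.1,0,0],"twist":0,"hand":1},
  {"offset":[0.1,0,0],"twist":0,"hand":1},
  {"offset":[0.06,0,0],"twist":0,"hand":1},
  {"offset":[0,0,0],"twist":0,"hand":1},
  {"offset":[0,0,0],"twist":0,"hand":1},
])

```text
t: 52.32
tool_pos: [0.5869, 0.1741, 0.0416]
tool_rot: [0.035, 0.706, -0.036, 0.707]
force: [-5.7, -10.0, 15.3]
gripper_width: 0.0135
```

Call:
arm_command([
  {"offset":[-0.05,-0.07,-0.03],"twist":0,"hand":1},
  {"offset":[0,0,0],"twist":0,"hand":1},
  {"offset":[0.05,0,0],"twist":0,"hand":1},
  {"offset":[0.04,0,0],"twist":0,"hand":1},
  {"offset":[0,0,0],"twist":0,"hand":1},
  {"offset":[0,0,0],"twist":0,"hand":1},
])

```text
t: 52.82
tool_pos: [0.586, 0.1733, 0.0415]
tool_rot: [0.035, 0.706, -0.036, 0.707]
force: [-8.8, -6.6, 29.1]
gripper_width: 0.0138
```

Run:
```python
from plan import *
c=cur();s=robot.state();print(np.round(c,4),s["force"],s["moment"],"box",(np.array(c[:2])-BX)@rot(BT)*1000)
W=cal("wrist");S=cal("scene");im,_=snap("wrist","g3");sc,_=snap("scene","g3s")
# predicted pixels of C2 corners, top at z=.030 flat at slot, vs grey mask edges nearby
p,t=slot("C2")
b=lambda x,y,z:np.r_[BX+rot(BT)@[x/1000,y/1000],z]
for n,C_ in(("w",W),("s",S)):
    print(n,np.round(proj(C_,[b(2,-21,.03),b(2,21,.03),b(48,-67,.03),b(90,-67,.03)]),0).tolist())
# scene: is there bright white (tub side) above the front rim at x=48..90?
for x in(55,62,69,76,83): 
    u,v=proj(S,b(x,-70,.024))[0].astype(int);print(x,(u,v),sc[v-9:v+3,u].mean(1).astype(int).tolist())
for x in(-20,-10,0,110,120): 
    u,v=proj(S,b(x,-70,.024))[0].astype(int);print("ref",x,(u,v),sc[v-9:v+3,u].mean(1).astype(int).tolist())
```

```text
[0.586  0.1733 0.0415 1.4703] [-8.80076068 -6.60963181 29.08372069] [-1.04863858  1.51557552  0.04741949] box [ 57.13618232 -12.37087587]
w [[299.0, 170.0], [385.0, 170.0], [212.0, 259.0], [218.0, 331.0]]
s [[383.0, 211.0], [392.0, 204.0], [388.0, 225.0], [403.0, 231.0]]
55 (np.int64(389), np.int64(228)) [84, 85, 86, 85, 80, 81, 92, 120, 136, 169, 179, 179]
62 (np.int64(392), np.int64(229)) [84, 82, 96, 102, 91, 85, 93, 88, 99, 144, 174, 178]
69 (np.int64(394), np.int64(230)) [82, 95, 89, 86, 85, 85, 93, 89, 106, 162, 182, 180]
76 (np.int64(397), np.int64(231)) [84, 84, 85, 85, 85, 88, 102, 93, 109, 179, 212, 194]
83 (np.int64(399), np.int64(232)) [86, 84, 85, 85, 90, 118, 119, 95, 113, 214, 220, 191]
ref -20 (np.int64(365), np.int64(218)) [133, 133, 130, 130, 130, 130, 115, 93, 118, 213, 208, 185]
ref -10 (np.int64(368), np.int64(219)) [131, 131, 130, 129, 112, 95, 109, 95, 107, 173, 214, 196]
ref 0 (np.int64(371), np.int64(220)) [104, 102, 92, 86, 86, 91, 112, 95, 99, 178, 219, 198]
ref 110 (np.int64(409), np.int64(236)) [102, 105, 126, 133, 132, 130, 126, 99, 91, 135, 205, 193]
ref 120 (np.int64(412), np.int64(237)) [131, 130, 131, 131, 130, 130, 129, 106, 92, 130, 205, 196]
```

Call:
arm_command([
  {"offset":[-0.06,0,0],"twist":0,"hand":1},
  {"offset":[0,0,0],"twist":0,"hand":0.4},
  {"offset":[0,0,0],"twist":0,"hand":0.4},
  {"offset":[0,0,0],"twist":0,"hand":0.4},
  {"offset":[-0.3,0,0],"twist":0,"hand":0.4},
  {"offset":[-0.5,0,0],"twist":0,"hand":0.4},
  {"offset":[-0.8,0,0],"twist":0,"hand":0.4},
  {"offset":[-0.8,-0.6,0.3],"twist":0,"hand":1},
  {"offset":[0,-0.75,0.18],"twist":0,"hand":1},
  {"offset":[0,0,0],"twist":0,"hand":1},
  {"offset":[0,0,0],"twist":0,"hand":1},
  {"offset":[0,0,0],"twist":0,"hand":1},
])

```text
t: 53.92
tool_pos: [0.594, 0.1391, 0.1005]
tool_rot: [0.036, 0.706, -0.036, 0.706]
force: [-0.0, 0.3, -1.0]
gripper_width: 0.0025
```

Run:
```python
from plan import *
c=cur();s=robot.state();print(np.round(c,4),s["gripper_width"],"box",(np.array(c[:2])-BX)@rot(BT)*1000,s["force"])
go(c,(*(BX+rot(BT)@[.072,-.048]),.036,c[3]),"probe front cell")
```

```text
[0.594  0.1391 0.1005 1.4697] 0.002482984927160599 box [ 68.51579959 -45.5824025 ] [-0.04343074  0.29923833 -0.99869118]
probe front cell twist 0 x -0.0 | shift 3 x [0.861, -0.032, 0.046] total [2.582, -0.097, 0.139] j6end -1.25
```

Call:
arm_command([
  {"offset":[0.9,0,0],"twist":0,"hand":1},
  {"offset":[0.9,0,0],"twist":0,"hand":1},
  {"offset":[0.6,0,0],"twist":0,"hand":1},
  {"offset":[0.1,0,0],"twist":0,"hand":1},
  {"offset":[0,0,0],"twist":0,"hand":1},
  {"offset":[0,0,0],"twist":0,"hand":1},
])

```text
t: 54.42
tool_pos: [0.5944, 0.1393, 0.0383]
tool_rot: [0.035, 0.706, -0.035, 0.706]
force: [-0.0, -0.4, 1.0]
gripper_width: 0.0004
```

Call:
arm_command([
  {"offset":[0.08,0,0],"twist":0,"hand":1},
  {"offset":[0.08,0,0],"twist":0,"hand":1},
  {"offset":[0,0,0],"twist":0,"hand":1},
  {"offset":[0,0,0],"twist":0,"hand":1},
])

```text
t: 54.75
tool_pos: [0.5943, 0.1388, 0.0342]
tool_rot: [0.036, 0.706, -0.036, 0.706]
force: [0.5, -0.7, 0.6]
gripper_width: 0.0005
```

Call:
arm_command([
  {"offset":[0.08,0,0],"twist":0,"hand":1},
  {"offset":[0,0,0],"twist":0,"hand":1},
  {"offset":[0,0,0],"twist":0,"hand":1},
])

```text
t: 55.0
tool_pos: [0.5942, 0.1388, 0.0318]
tool_rot: [0.036, 0.706, -0.036, 0.706]
force: [-1.7, -0.5, 0.3]
gripper_width: 0.0007
```

Call:
arm_command([
  {"offset":[-0.8,0,0],"twist":0,"hand":1},
  {"offset":[-0.7,0,0],"twist":0,"hand":1},
  {"offset":[0,0.9,-0.9],"twist":0,"hand":1},
  {"offset":[0,0.9,-0.9],"twist":0,"hand":1},
  {"offset":[0.8,0,0],"twist":0,"hand":1},
  {"offset":[0.4,0,0],"twist":0,"hand":1},
  {"offset":[0.1,0,0],"twist":0,"hand":1},
  {"offset":[0.1,0,0],"twist":0,"hand":1},
  {"offset":[0,0,0],"twist":0,"hand":1},
  {"offset":[0,0,0],"twist":0,"hand":1},
])

```text
t: 55.83
tool_pos: [0.5545, 0.1876, 0.0345]
tool_rot: [0.036, 0.706, -0.036, 0.706]
force: [0.6, -0.1, 0.3]
gripper_width: 0.0005
```

Call:
arm_command([
  {"offset":[0.08,0,0],"twist":0,"hand":1},
  {"offset":[0,0,0],"twist":0,"hand":1},
  {"offset":[0,0,0],"twist":0,"hand":1},
])

```text
t: 56.08
tool_pos: [0.5541, 0.188, 0.0325]
tool_rot: [0.036, 0.706, -0.036, 0.706]
force: [0.1, 1.1, -0.5]
gripper_width: 0.0004
```

Run:
```python
from plan import *
c=cur();s=robot.state();print(np.round(c,4),"box",(np.array(c[:2])-BX)@rot(BT)*1000,s["force"])
go((*c[:2],.07,c[3]),(*(BX+rot(BT)@[-.024,.0]),.07,c[3]),"to C1 cell from .07")
```

```text
[0.5541 0.188  0.0325 1.4698] box [23.91292752 -1.03408338] [ 0.07274738  1.08023216 -0.45564176]
to C1 cell from .07 twist 0 x -0.0 | shift 2 x [-0.0, 0.021, -0.958] total [-0.0, 0.041, -1.917] j6end -1.1
```

Call:
arm_command([
  {"offset":[-0.8,0,0],"twist":0,"hand":1},
  {"offset":[-0.7,0,0],"twist":0,"hand":1},
  {"offset":[0,0.02,-0.96],"twist":0,"hand":1},
  {"offset":[0,0.02,-0.96],"twist":0,"hand":1},
  {"offset":[0.8,0,0],"twist":0,"hand":1},
  {"offset":[0.4,0,0],"twist":0,"hand":1},
  {"offset":[0.1,0,0],"twist":0,"hand":1},
  {"offset":[0.1,0,0],"twist":0,"hand":1},
  {"offset":[0,0,0],"twist":0,"hand":1},
  {"offset":[0.08,0,0],"twist":0,"hand":1},
  {"offset":[0,0,0],"twist":0,"hand":1},
  {"offset":[0,0,0],"twist":0,"hand":1},
])

```text
t: 57.08
tool_pos: [0.5065, 0.1939, 0.033]
tool_rot: [0.036, 0.706, -0.036, 0.706]
force: [-0.4, -0.6, 0.1]
gripper_width: 0.0004
```

Call:
arm_command([
  {"offset":[-0.8,0,0],"twist":0,"hand":1},
  {"offset":[-1,0,0],"twist":0,"hand":1},
  {"offset":[-1,0,0],"twist":0,"hand":1},
  {"offset":[-1,0,-0.8],"twist":0,"hand":1},
  {"offset":[-1,0,-0.8],"twist":0,"hand":1},
  {"offset":[-1,0,-0.8],"twist":0,"hand":1},
  {"offset":[-1,0,-0.8],"twist":0,"hand":1},
  {"offset":[-1,0,-0.8],"twist":0,"hand":1},
  {"offset":[-1,0,0],"twist":0,"hand":1},
  {"offset":[-1,0,0],"twist":0,"hand":1},
  {"offset":[0,0,0],"twist":0,"hand":1},
  {"offset":[0,0,0],"twist":0,"hand":1},
])

```text
t: 58.08
tool_pos: [0.407, 0.2041, 0.279]
tool_rot: [0.036, 0.705, -0.035, 0.707]
force: [-0.4, -0.3, -1.3]
gripper_width: 0.0008
```

Run:
```python
from plan import *
c=cur();s=robot.state();print(np.round(c,4),s["t"],np.round(s["joints"],2))
im,W=snap("wrist","k1");sc,S=snap("scene","k1s");sd,D=snap("side","k1d")
old=cv2.imread("pics/f1s.png")
b=lambda x,y,z:np.r_[BX+rot(BT)@[x/1000,y/1000],z]
pts={"Sa":(-115,40),"LL":(-69,40),"LLf":(-115,-46),"C1back":(30,52),"C1":(-30,-8),"Sb":(-30,-46),"C2arm":(22,-8),"C2f":(75,-52),"LR":(120,-40),"LRfoot":(65,46)}
for k,(x,y) in pts.items():
    u,v=proj(S,b(x,y,.03))[0].round().astype(int);u2,v2=proj(W,b(x,y,.03))[0].round().astype(int)
    print(k,"scene now",sc[v,u],"before",old[v,u],"wrist",(u2,v2),im[v2,u2] if 0<=v2<480 and 0<=u2<640 else None)
f=lambda P:np.round(np.c_[(P[:,:2]-BX)@rot(BT),P[:,2]]*1000).tolist()
w2=np.load("w2.npz");w2=(w2["K"],w2["T"])
for z in(.0,.1,.2): print("kettle edge w2",z,f(ray(w2,[(50,170),(52,210)],z)))
side0=cal("side")
print("kettle side px knob(378,460), top rim (378,440), handle (330,430)")
for z in(.15,.2,.25):print(z,f(ray(side0,[(378,460),(378,440),(330,430),(328,416)],z)))
for z in(.0,.15,.2,.25):print("scene kettle",z,f(ray(S,[(390,140),(408,80),(430,140),(415,95)],z)))
```

```text
[0.407  0.2041 0.279  1.4701] 58.0833 [ 0.32  0.18  1.86 -0.    1.1  -1.15]
Sa scene now [77 72 72] before [78 72 71] wrist (np.int64(352), np.int64(207)) [162 152 150]
LL scene now [129 117 118] before [129 118 119] wrist (np.int64(351), np.int64(245)) [174 160 159]
LLf scene now [129 119 120] before [130 120 120] wrist (np.int64(277), np.int64(207)) [168 156 159]
C1back scene now [129 118 118] before [128 119 119] wrist (np.int64(358), np.int64(320)) [32 29 29]
C1 scene now [129 119 119] before [129 120 120] wrist (np.int64(311), np.int64(275)) [36 32 33]
Sb scene now [130 119 119] before [130 119 120] wrist (np.int64(280), np.int64(275)) [163 151 150]
C2arm scene now [129 119 119] before [124 115 115] wrist (np.int64(311), np.int64(314)) [ 44  85 104]
C2f scene now [129 119 119] before [148 148 151] wrist (np.int64(277), np.int64(351)) [38 35 34]
LR scene now [128 118 118] before [130 120 120] wrist (np.int64(287), np.int64(381)) [37 33 34]
LRfoot scene now [129 118 118] before [130 119 120] wrist (np.int64(353), np.int64(344)) [55 50 45]
kettle edge w2 0.0 [[-150.0, 319.0, 0.0], 
[... 265 characters left out ...]
.0, 150.0], [-120.0, 298.0, 150.0], [-115.0, 273.0, 150.0]]
0.2 [[-191.0, 372.0, 200.0], [-190.0, 341.0, 200.0], [-122.0, 333.0, 200.0], [-117.0, 310.0, 200.0]]
0.25 [[-188.0, 404.0, 250.0], [-187.0, 375.0, 250.0], [-124.0, 369.0, 250.0], [-119.0, 347.0, 250.0]]
scene kettle 0.0 [[-258.0, 414.0, 0.0], [-549.0, 1011.0, 0.0], [-148.0, 497.0, 0.0], [-422.0, 858.0, 0.0]]
scene kettle 0.15 [[-83.0, 128.0, 150.0], [-312.0, 597.0, 150.0], [3.0, 193.0, 150.0], [-212.0, 476.0, 150.0]]
scene kettle 0.2 [[-25.0, 33.0, 200.0], [-233.0, 459.0, 200.0], [53.0, 92.0, 200.0], [-142.0, 349.0, 200.0]]
scene kettle 0.25 [[33.0, -63.0, 250.0], [-154.0, 321.0, 250.0], [104.0, -10.0, 250.0], [-72.0, 222.0, 250.0]]
```

All lid tops now show the same shade (C2's front differed before), and the probes found C2 and C1 at z of 32–33 mm or lower, so everything lies flat. Now I go behind the lid's middle, between the latches.

Call:
arm_command([
  {"offset":[0,0,0.9],"twist":0,"hand":1},
  {"offset":[0,0,0.9],"twist":0,"hand":1},
  {"offset":[0,0,0.9],"twist":0,"hand":1},
  {"offset":[0,0,0.9],"twist":0,"hand":1},
  {"offset":[0,0,0.9],"twist":0,"hand":1},
  {"offset":[0,0,0.86],"twist":0,"hand":1},
  {"offset":[0,1,0],"twist":0,"hand":1},
  {"offset":[0,1,0],"twist":0,"hand":1},
  {"offset":[0,1,0],"twist":0,"hand":1},
  {"offset":[0,1,0],"twist":0,"hand":1},
  {"offset":[0,1,0],"twist":0,"hand":1},
  {"offset":[0,1,0],"twist":0,"hand":1},
  {"offset":[0,1,0],"twist":0,"hand":1},
  {"offset":[0,1,0],"twist":0,"hand":1},
  {"offset":[0,1,0],"twist":0,"hand":1},
  {"offset":[0,0.2,0],"twist":0,"hand":1},
  {"offset":[0,0,0],"twist":0,"hand":1},
  {"offset":[0,0,0],"twist":0,"hand":1},
  {"offset":[0,0,0],"twist":0,"hand":1},
])

```text
t: 59.82
tool_pos: [0.5633, 0.4183, 0.2773]
tool_rot: [0.036, 0.706, -0.036, 0.706]
force: [-0.3, 0.2, -0.4]
gripper_width: 0.0004
```

Run:
```python
from plan import *
c=cur();s=robot.state();print(np.round(c,4),"box",(np.array(c[:2])-BX)@rot(BT)*1000,s["force"],np.round(s["joints"],2))
sc,S=snap("scene","k2s");sd,D=snap("side","k2d")
# lid: far free-edge rim corners in scene0 (378,137)... triangulate with side? use free edge ends: scene crop px
b=lambda x,y,z:np.r_[BX+rot(BT)@[x/1000,y/1000],z]
for ph in(2.0,2.1,2.2,2.25):
    y=74-148*np.cos(ph);z=.024+.148*np.sin(ph)
    print(ph,"scene rim ends",proj(S,[b(-143,y,z),b(143,y,z)]).round(0).tolist(),"(seen 378,137 / 470,183)")
```

```text
[0.5633 0.4183 0.2773 1.4693] box [  9.90026668 229.0481842 ] [-0.34025139  0.20237213 -0.44502091] [ 0.54  0.56  1.26 -0.    1.32 -0.92]
2.0 scene rim ends [[374.0, 131.0], [469.0, 159.0]] (seen 378,137 / 470,183)
2.1 scene rim ends [[376.0, 132.0], [471.0, 159.0]] (seen 378,137 / 470,183)
2.2 scene rim ends [[379.0, 133.0], [473.0, 161.0]] (seen 378,137 / 470,183)
2.25 scene rim ends [[380.0, 134.0], [473.0, 161.0]] (seen 378,137 / 470,183)
```

Call:
arm_command([
  {"offset":[1,0,0],"twist":0,"hand":1},
  {"offset":[1,0,0],"twist":0,"hand":1},
  {"offset":[1,0,0],"twist":0,"hand":1},
  {"offset":[1,0,0],"twist":0,"hand":1},
  {"offset":[1,0,0],"twist":0,"hand":1},
  {"offset":[1,0,0],"twist":0,"hand":1},
  {"offset":[1,0,0],"twist":0,"hand":1},
  {"offset":[0,-0.5,0],"twist":0,"hand":1},
  {"offset":[0,-0.5,0],"twist":0,"hand":1},
  {"offset":[0,-0.5,0],"twist":0,"hand":1},
  {"offset":[-0.1,-0.5,0],"twist":0,"hand":1},
  {"offset":[-0.1,-0.5,0],"twist":0,"hand":1},
  {"offset":[-0.1,-0.5,0],"twist":0,"hand":1},
])

```text
t: 61.0
tool_pos: [0.5593, 0.3482, 0.1181]
tool_rot: [0.039, 0.701, -0.031, 0.711]
force: [2.3, 7.9, 8.7]
gripper_width: 0.0007
```

Call:
arm_command([
  {"offset":[-0.2,-0.4,0],"twist":0,"hand":1},
  {"offset":[-0.2,-0.4,0],"twist":0,"hand":1},
  {"offset":[-0.2,-0.4,0],"twist":0,"hand":1},
  {"offset":[-0.2,-0.4,0],"twist":0,"hand":1},
  {"offset":[-0.2,-0.4,0],"twist":0,"hand":1},
  {"offset":[-0.2,-0.4,0],"twist":0,"hand":1},
])

```text
t: 61.5
tool_pos: [0.5495, 0.2838, 0.141]
tool_rot: [0.036, 0.706, -0.036, 0.706]
force: [0.3, 2.5, -1.9]
gripper_width: 0.0005
```

Call:
arm_command([
  {"offset":[-0.1,-0.4,0],"twist":0,"hand":1},
  {"offset":[-0.1,-0.4,0],"twist":0,"hand":1},
  {"offset":[0,-0.4,0],"twist":0,"hand":1},
  {"offset":[0,0,0],"twist":0,"hand":1},
])

```text
t: 61.83
tool_pos: [0.5465, 0.2533, 0.1453]
tool_rot: [0.036, 0.706, -0.036, 0.706]
force: [0.3, 0.6, -0.3]
gripper_width: 0.0007
```

Run:
```python
from plan import *
c=cur();s=robot.state();print(np.round(c,4),"box",(np.array(c[:2])-BX)@rot(BT)*1000,s["force"])
p,M=tool();print(M[:,0])
```

```text
[0.5465 0.2533 0.1453 1.469 ] box [ 9.74729125 63.181032  ] [ 0.30524584  0.60275872 -0.26344907]
[-5.26764567e-04 -8.08737054e-04 -9.99999534e-01]
```

Call:
arm_command([
  {"offset":[0.02,-0.4,0],"twist":0,"hand":1},
  {"offset":[0.04,-0.4,0],"twist":0,"hand":1},
  {"offset":[0.06,-0.4,0],"twist":0,"hand":1},
  {"offset":[0.1,-0.4,0],"twist":0,"hand":1},
  {"offset":[0.24,-0.34,0],"twist":0,"hand":1},
  {"offset":[0.24,-0.34,0],"twist":0,"hand":1},
  {"offset":[0.24,-0.34,0],"twist":0,"hand":1},
  {"offset":[0.24,-0.34,0],"twist":0,"hand":1},
  {"offset":[0.3,-0.23,0],"twist":0,"hand":1},
  {"offset":[0.3,-0.23,0],"twist":0,"hand":1},
  {"offset":[0.3,-0.23,0],"twist":0,"hand":1},
  {"offset":[0,0,0],"twist":0,"hand":1},
])

```text
t: 62.83
tool_pos: [0.5367, 0.1634, 0.0915]
tool_rot: [0.036, 0.707, -0.036, 0.705]
force: [-0.5, 0.4, -0.1]
gripper_width: 0.0007
```

Run:
```python
from plan import *
c=cur();s=robot.state();print(np.round(c,4),"box",(np.array(c[:2])-BX)@rot(BT)*1000,s["force"])
```

```text
[0.5367 0.1634 0.0915 1.4694] box [  9.04583046 -27.26899649] [-0.4716174   0.35421898 -0.13100442]
```

Call:
arm_command([
  {"offset":[0.25,-0.2,0],"twist":0,"hand":1},
  {"offset":[0.25,-0.2,0],"twist":0,"hand":1},
  {"offset":[0.25,-0.2,0],"twist":0,"hand":1},
  {"offset":[0.2,-0.1,0],"twist":0,"hand":1},
  {"offset":[0.15,0,0],"twist":0,"hand":1},
  {"offset":[0,0,0],"twist":0,"hand":1},
  {"offset":[0,0,0],"twist":0,"hand":1},
])

```text
t: 63.42
tool_pos: [0.5357, 0.147, 0.0656]
tool_rot: [0.036, 0.706, -0.036, 0.706]
force: [0.3, 0.1, -0.6]
gripper_width: 0.0002
```

Call:
arm_command([
  {"offset":[0.1,0,0],"twist":0,"hand":1},
  {"offset":[0.06,0,0],"twist":0,"hand":1},
  {"offset":[0,0,0],"twist":0,"hand":1},
  {"offset":[0,0,0],"twist":0,"hand":1},
])

```text
t: 63.75
tool_pos: [0.5357, 0.1471, 0.0618]
tool_rot: [0.036, 0.706, -0.036, 0.706]
force: [-0.8, 0.3, -0.8]
gripper_width: 0.0003
```

Call:
arm_command([
  {"offset":[0.1,0,0],"twist":0,"hand":1},
  {"offset":[0.1,0,0],"twist":0,"hand":1},
  {"offset":[0,0,0],"twist":0,"hand":1},
  {"offset":[0,0,0],"twist":0,"hand":1},
])

```text
t: 64.08
tool_pos: [0.5361, 0.1471, 0.0599]
tool_rot: [0.036, 0.705, -0.035, 0.707]
force: [-9.8, -3.2, 38.2]
gripper_width: 0.0008
```

Run:
```python
from plan import *
c=cur();s=robot.state();print(np.round(c,4),"box",(np.array(c[:2])-BX)@rot(BT)*1000,s["force"])
b=lambda x,y,z:np.r_[BX+rot(BT)@[x/1000,y/1000],z]
sc,S=snap("scene","l1s");sd,D=snap("side","l1d")
# expected shut-lid features in scene
print("lid top corners FL FR RR RL",proj(S,[b(-143,-74,.06),b(143,-74,.06),b(143,74,.06),b(-143,74,.06)]).round().tolist())
h=cv2.cvtColor(sc,cv2.COLOR_BGR2HSV)
for n,x in(("near",-90),("far",90)):
    r=np.array([b(x,-78,.042),b(x,-116,.042),b(x,-78,.005)])
    print(n,"hinge, tip straight out, tip closed",proj(S,r).round().tolist())
cv2.imwrite("pics/l1c.png",cv2.resize(sc[110:290,290:490],(666,600)))
```

```text
[0.5361 0.1471 0.0599 1.4703] box [ 10.12897061 -43.5275398 ] [-9.79728308 -3.24943326 38.19229084]
lid top corners FL FR RR RL [[327.0, 192.0], [422.0, 230.0], [452.0, 203.0], [360.0, 171.0]]
near hinge, tip straight out, tip closed [[342.0, 205.0], [333.0, 211.0], [342.0, 216.0]]
far hinge, tip straight out, tip closed [[401.0, 229.0], [392.0, 236.0], [400.0, 241.0]]
```

View pics/l1c.png

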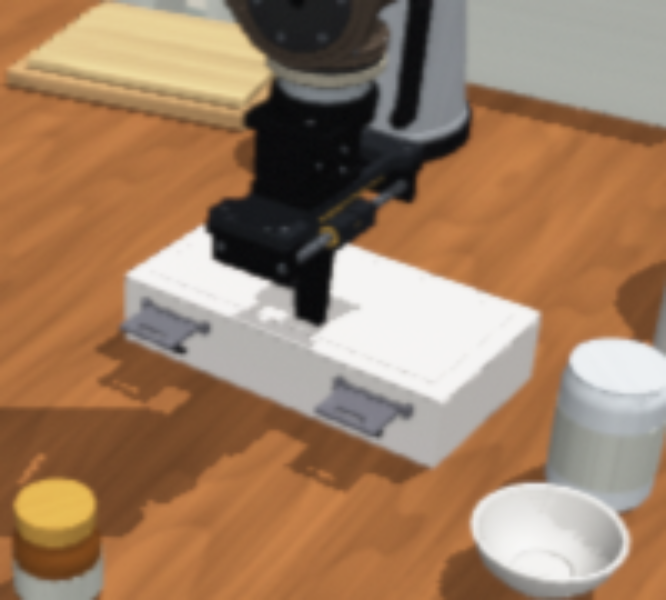

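Lid is shut (finger on its top at z = 59.9 mm, with 38 N), and both latches still stick out at scene (343,208) and (402,231). Next I lift off and close the far latch, down and then in.

Call:
arm_command([
  {"offset":[-0.1,0,0],"twist":0,"hand":1},
  {"offset":[-0.8,0,0],"twist":0,"hand":1},
  {"offset":[-0.8,0,0],"twist":0,"hand":1},
  {"offset":[-0.9,0,0],"twist":0,"hand":1},
  {"offset":[0,-0.6,0.8],"twist":0,"hand":1},
  {"offset":[0,-0.6,0.8],"twist":0,"hand":1},
  {"offset":[0,-0.6,0.8],"twist":0,"hand":1},
  {"offset":[0,-0.62,0.8],"twist":0,"hand":1},
  {"offset":[0,0,0],"twist":0,"hand":1},
  {"offset":[0,0,0],"twist":0,"hand":1},
  {"offset":[0,0,0],"twist":0,"hand":1},
])

```text
t: 65.1
tool_pos: [0.6085, 0.079, 0.1215]
tool_rot: [0.036, 0.707, -0.036, 0.706]
force: [0.3, 0.1, 0.1]
gripper_width: 0.0005
```

Run:
```python
from plan import *
c=cur();s=robot.state();print(np.round(c,4),"box",(np.array(c[:2])-BX)@rot(BT)*1000,s["force"])
```

```text
[0.6085 0.079  0.1215 1.4699] box [  89.0210362  -103.91446721] [0.3057824  0.06308311 0.06282989]
```

Call:
arm_command([
  {"offset":[0.6,0,0],"twist":0,"hand":1},
  {"offset":[0.6,0,0],"twist":0,"hand":1},
  {"offset":[0.6,0,0],"twist":0,"hand":1},
  {"offset":[0.4,0,0],"twist":0,"hand":1},
  {"offset":[0.4,0,0],"twist":0,"hand":1},
  {"offset":[0.4,0,0],"twist":0,"hand":1},
  {"offset":[0.4,0,0],"twist":0,"hand":1},
  {"offset":[0.3,0,0],"twist":0,"hand":1},
  {"offset":[0.3,0,0],"twist":0,"hand":1},
  {"offset":[0.3,0,0],"twist":0,"hand":1},
  {"offset":[0,0,0],"twist":0,"hand":1},
  {"offset":[0,0,0],"twist":0,"hand":1},
])

```text
t: 66.1
tool_pos: [0.6091, 0.0788, 0.014]
tool_rot: [0.035, 0.706, -0.036, 0.706]
force: [0.7, 0.3, 0.7]
gripper_width: 0.0003
```

Call:
arm_command([
  {"offset":[0,0.12,0],"twist":0,"hand":1},
  {"offset":[0,0.12,0],"twist":0,"hand":1},
  {"offset":[0,0.08,0],"twist":0,"hand":1},
  {"offset":[0,0,0],"twist":0,"hand":1},
  {"offset":[0,0,0],"twist":0,"hand":1},
])

```text
t: 66.52
tool_pos: [0.6101, 0.0869, 0.0145]
tool_rot: [0.036, 0.706, -0.036, 0.706]
force: [0.4, 1.2, 0.1]
gripper_width: 0.0007
```

Run:
```python
from plan import *
c=cur();s=robot.state();print(np.round(c,4),"box",(np.array(c[:2])-BX)@rot(BT)*1000,s["force"])
```

```text
[0.6101 0.0869 0.0145 1.4702] box [ 89.83025108 -95.94942197] [0.41104867 1.17348501 0.08920147]
```

Call:
arm_command([
  {"offset":[0,0.08,0],"twist":0,"hand":1},
  {"offset":[0,0.08,0],"twist":0,"hand":1},
  {"offset":[0,0,0],"twist":0,"hand":1},
  {"offset":[0,0,0],"twist":0,"hand":1},
])

```text
t: 66.85
tool_pos: [0.6104, 0.0908, 0.0143]
tool_rot: [0.036, 0.706, -0.036, 0.706]
force: [-0.4, -1.1, -0.2]
gripper_width: 0.0004
```

Call:
arm_command([
  {"offset":[0,0.08,0],"twist":0,"hand":1},
  {"offset":[0,0,0],"twist":0,"hand":1},
  {"offset":[0,0,0],"twist":0,"hand":1},
])

```text
t: 67.1
tool_pos: [0.6106, 0.0928, 0.0144]
tool_rot: [0.036, 0.706, -0.036, 0.706]
force: [-0.0, -0.3, 0.5]
gripper_width: 0.0004
```

Call:
arm_command([
  {"offset":[0,0.08,0],"twist":0,"hand":1},
  {"offset":[0,0,0],"twist":0,"hand":1},
  {"offset":[0,0,0],"twist":0,"hand":1},
])

```text
t: 67.35
tool_pos: [0.6108, 0.0944, 0.0143]
tool_rot: [0.035, 0.706, -0.036, 0.706]
force: [0.2, -5.1, -0.9]
gripper_width: 0.0005
```

Call:
arm_command([
  {"offset":[0,0.07,0],"twist":0,"hand":1},
  {"offset":[0,0,0],"twist":0,"hand":1},
  {"offset":[0,0,0],"twist":0,"hand":1},
])

```text
t: 67.6
tool_pos: [0.6108, 0.0948, 0.0142]
tool_rot: [0.035, 0.706, -0.036, 0.706]
force: [-0.3, -14.4, -0.7]
gripper_width: 0.0004
```

Run:
```python
from plan import *
c=cur();s=robot.state();print(np.round(c,4),"box",(np.array(c[:2])-BX)@rot(BT)*1000,s["force"])
sc,S=snap("scene","m1s")
b=lambda x,y,z:np.r_[BX+rot(BT)@[x/1000,y/1000],z]
# grey latch pixels in windows around both latches
m=cv2.inRange(cv2.cvtColor(sc,cv2.COLOR_BGR2HSV),(100,10,60),(160,60,175))
for n,x in(("near",-90),("far",90)):
    u,v=proj(S,b(x,-85,.03))[0].astype(int)
    w=m[v-18:v+22,u-22:u+22];ys,xs=np.nonzero(w);print(n,(u,v),len(xs),"rows",ys.min()+v-18,ys.max()+v-18,"cols",xs.min()+u-22,xs.max()+u-22,"mean",xs.mean()+u-22,ys.mean()+v-18)
for ph in(0,.2,.5,1.0,1.3,1.57):
    y=-77.5-38*np.sin(ph);z=.042-.038*np.cos(ph)
    print(ph,proj(S,[b(-115,y,z),b(-65,y,z),b(65,y,z),b(115,y,z)]).round().tolist())
```

```text
[0.6108 0.0948 0.0142 1.4701] box [ 89.7413037  -87.96791405] [ -0.30249631 -14.38521668  -0.70873363]
near (np.int64(339), np.int64(209)) 185 rows 200 214 cols 327 352 mean 338.3243243243243 207.36216216216215
far (np.int64(399), np.int64(234)) 117 rows 216 244 cols 392 413 mean 404.8376068376068 232.15384615384616
0 [[334.0, 214.0], [349.0, 220.0], [391.0, 238.0], [409.0, 245.0]]
0.2 [[333.0, 215.0], [348.0, 221.0], [390.0, 239.0], [407.0, 246.0]]
0.5 [[330.0, 215.0], [345.0, 222.0], [387.0, 240.0], [405.0, 247.0]]
1.0 [[327.0, 213.0], [342.0, 220.0], [384.0, 238.0], [402.0, 246.0]]
1.3 [[325.0, 211.0], [341.0, 217.0], [384.0, 235.0], [401.0, 243.0]]
1.57 [[325.0, 208.0], [340.0, 214.0], [384.0, 232.0], [402.0, 240.0]]
```

Call:
arm_command([
  {"offset":[0,-0.3,0],"twist":0,"hand":1},
  {"offset":[0,-0.4,0],"twist":0,"hand":1},
  {"offset":[-0.9,0,0],"twist":0,"hand":1},
  {"offset":[-0.9,0,0],"twist":0,"hand":1},
  {"offset":[-0.9,0,0],"twist":0,"hand":1},
  {"offset":[-0.9,0,0],"twist":0,"hand":1},
  {"offset":[0,0,-0.9],"twist":0,"hand":1},
  {"offset":[0,0,-0.9],"twist":0,"hand":1},
  {"offset":[0,0,-0.9],"twist":0,"hand":1},
  {"offset":[0,0,-0.9],"twist":0,"hand":1},
  {"offset":[0,0,-0.9],"twist":0,"hand":1},
  {"offset":[0,0,-0.9],"twist":0,"hand":1},
  {"offset":[0,0,-0.9],"twist":0,"hand":1},
  {"offset":[0,0,-0.9],"twist":0,"hand":1},
  {"offset":[0,0,0],"twist":0,"hand":1},
  {"offset":[0,0,0],"twist":0,"hand":1},
  {"offset":[0,0,0],"twist":0,"hand":1},
])

```text
t: 69.07
tool_pos: [0.4312, 0.097, 0.1047]
tool_rot: [0.036, 0.706, -0.036, 0.707]
force: [-0.4, 0.2, 0.2]
gripper_width: 0.0004
```

Run:
```python
from plan import *
c=cur();s=robot.state();print(np.round(c,4),"box",(np.array(c[:2])-BX)@rot(BT)*1000,s["force"])
```

```text
[0.4312 0.097  0.1047 1.4699] box [ -89.19557785 -103.86513054] [-0.38513224  0.16845288  0.21941348]
```

Call:
arm_command([
  {"offset":[0.6,0,0],"twist":0,"hand":1},
  {"offset":[0.5,0,0],"twist":0,"hand":1},
  {"offset":[0.4,0,0],"twist":0,"hand":1},
  {"offset":[0.4,0,0],"twist":0,"hand":1},
  {"offset":[0.4,0,0],"twist":0,"hand":1},
  {"offset":[0.4,0,0],"twist":0,"hand":1},
  {"offset":[0.3,0,0],"twist":0,"hand":1},
  {"offset":[0.3,0,0],"twist":0,"hand":1},
  {"offset":[0.33,0,0],"twist":0,"hand":1},
  {"offset":[0,0,0],"twist":0,"hand":1},
  {"offset":[0,0.15,0],"twist":0,"hand":1},
  {"offset":[0,0.15,0],"twist":0,"hand":1},
  {"offset":[0,0.1,0],"twist":0,"hand":1},
  {"offset":[0,0.08,0],"twist":0,"hand":1},
  {"offset":[0,0,0],"twist":0,"hand":1},
  {"offset":[0,0,0],"twist":0,"hand":1},
])

```text
t: 70.4
tool_pos: [0.4315, 0.1092, 0.0137]
tool_rot: [0.036, 0.706, -0.036, 0.706]
force: [-0.0, -1.0, -0.1]
gripper_width: 0.0005
```

Call:
arm_command([
  {"offset":[0,0.08,0],"twist":0,"hand":1},
  {"offset":[0,0,0],"twist":0,"hand":1},
  {"offset":[0,0,0],"twist":0,"hand":1},
])

```text
t: 70.65
tool_pos: [0.4316, 0.1111, 0.0136]
tool_rot: [0.036, 0.706, -0.036, 0.706]
force: [-0.5, 0.5, -0.5]
gripper_width: 0.0005
```

Call:
arm_command([
  {"offset":[0,0.06,0],"twist":0,"hand":1},
  {"offset":[0,0,0],"twist":0,"hand":1},
  {"offset":[0,0,0],"twist":0,"hand":1},
])

```text
t: 70.9
tool_pos: [0.4317, 0.1123, 0.0136]
tool_rot: [0.035, 0.706, -0.036, 0.706]
force: [0.6, -5.2, -0.8]
gripper_width: 0.0002
```

Call:
arm_command([
  {"offset":[0,0.06,0],"twist":0,"hand":1},
  {"offset":[0,0,0],"twist":0,"hand":1},
  {"offset":[0,0,0],"twist":0,"hand":1},
])

```text
t: 71.15
tool_pos: [0.4316, 0.1128, 0.0135]
tool_rot: [0.035, 0.707, -0.036, 0.706]
force: [0.1, -20.2, 0.5]
gripper_width: 0.0005
```

Call:
arm_command([
  {"offset":[0,-0.3,0],"twist":0,"hand":1},
  {"offset":[0,-0.5,0],"twist":0,"hand":1},
  {"offset":[-0.9,0,0],"twist":0,"hand":1},
  {"offset":[-1,0,0],"twist":0,"hand":1},
  {"offset":[-1,0,0],"twist":0,"hand":1},
  {"offset":[-1,0,0],"twist":0,"hand":1},
  {"offset":[-1,0,0],"twist":0,"hand":1},
  {"offset":[-1,0,0],"twist":0,"hand":1},
  {"offset":[-1,0,0],"twist":0,"hand":1},
  {"offset":[-1,0,0],"twist":0,"hand":1},
  {"offset":[-1,0,0],"twist":0,"hand":1},
  {"offset":[0,0,0],"twist":0,"hand":1},
  {"offset":[0,0,0],"twist":0,"hand":1},
])

```text
t: 72.23
tool_pos: [0.4301, 0.0942, 0.237]
tool_rot: [0.036, 0.705, -0.036, 0.707]
force: [-0.1, 0.1, -1.1]
gripper_width: 0.0001
```

Run:
```python
from plan import *
c=cur();s=robot.state();print(np.round(c,4),"box",(np.array(c[:2])-BX)@rot(BT)*1000,s["force"],s["t"])
sc,S=snap("scene","m2s");b=lambda x,y,z:np.r_[BX+rot(BT)@[x/1000,y/1000],z]
old=cv2.imread("pics/l1s.png")
for nm,im in(("before",old),("now",sc)):
    m=cv2.inRange(cv2.cvtColor(im,cv2.COLOR_BGR2HSV),(100,10,60),(160,60,175))
    for n,x in(("near",-90),("far",90)):
        poly=proj(S,[b(x-24,-80,.008),b(x+24,-80,.008),b(x+24,-80,.038),b(x-24,-80,.038)]).astype(np.int32)
        k=np.zeros_like(m);cv2.fillPoly(k,[poly],255)
        u,v=proj(S,b(x,-85,.03))[0].astype(int);w=np.zeros_like(m);w[v-20:v+20,u-20:u+20]=255
        print(nm,n,"grey inside closed outline %.2f"%((m&k)>0).sum().__truediv__((k>0).sum()),"grey outside",((m&w&~cv2.dilate(k,np.ones((5,5))))>0).sum())
# lid: white top pixels where a shut lid's corners should be; edges just outside not white
for q in((-138,-70),(138,-70),(138,70),(-138,70)):
    u,v=proj(S,b(*q,.06))[0].round().astype(int);print(q,sc[v,u])
for q in((.521,-.154,.075),(.329,-.279,.05)):
    u,v=proj(S,np.array(q))[0].round().astype(int);print("jar/salt",(u,v),sc[v,u],cv2.imread("pics/scene0.png")[v,u])
```

```text
[0.4301 0.0942 0.237  1.47  ] box [ -90.0170727  -106.81303684] [-0.09805894  0.09681106 -1.13502982] 72.2333
before near grey inside closed outline 0.68 grey outside 21
before far grey inside closed outline 0.71 grey outside 23
now near grey inside closed outline 0.83 grey outside 6
now far grey inside closed outline 0.79 grey outside 9
(-138, -70) [228 230 234]
(138, -70) [240 241 243]
(138, 70) [227 231 236]
(-138, 70) [230 233 237]
jar/salt (np.int64(308), np.int64(262)) [ 82 181 227] [ 80 177 224]
jar/salt (np.int64(201), np.int64(272)) [111  77  47] [108  76  45]
```

```bash
python3 -c "
from plant import robot
robot.hand_in();print(robot.state()['t'])"
```

```text
the job is handed in; nothing more can be done
the job is handed in; nothing more can be done
```

I packed all six tubs flat in one layer, shut the lid, closed both latches and handed the job in at about t = 72 s; the hand-in gave no verdict.

- **Tubs:** One corner tub ended up tilted on the front wall. I gripped it again and reseated it. Finger probes then found no contact down to 32–33 mm on both its cells and on the other corner tub's front cell (a lid lying flat is at 30 mm). In the scene picture nine of the ten sampled lid points had the same shade. The tenth, on one straight tub, was darker both before and after the refit; I took it for shadow. The other tubs went down to their expected heights as they were placed. That first corner tub lies about 3° turned, but flat.
- **Lid:** The finger met it at 59.9 mm with 38 N (shut is 60 mm). Both latches still stuck out at that point.
- **Latches:** Both were pressed to firm stops (14 N and 20 N) at the same depth. In the last picture most of their grey lay inside the closed outline (0.83 near, 0.79 far), up from about 0.7 before. I had no pictures left to view, so this last check is by numbers only.
- **Bystanders:** The jam jar and salt pot showed unchanged colours at their places. I did not check the tin again at the end.

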